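# Load the fixed-angle rotor in balance

### The arm

A 6-joint arm with a two-finger parallel gripper is mounted at the origin on the work surface. World frame = base frame: x ahead of the robot, y to its left, z up, the work surface at z = 0. Lengths are in m, angles in rad, forces in N, time in s.
With the tool pointing down it reaches from about 0.25 to 0.725 m from the base axis. Payload 4 kg.
Tool frame: the origin (TCP) lies on the mounting face of the last link; the fingertips stand 173 mm ahead of it and the grasp point (between the pads) lies 155 mm ahead of it; z points along the fingers, y is the direction in which the jaws open and shut (so a half turn about z gives the same grasp; the last joint's range is limited). The gripper opens to 85 mm and grips with 20 to 120 N. Pads are 22 mm wide; open, the fingers measure 114 mm over their backs; the gripper's body (76 mm by 85 mm) begins 54 mm behind the grasp point. The pads swing forward as they close: fully open they stand 13 mm farther back than shut.
Start: joints at [1.272, 0.241, 0.005, 1.335, 0, 1.571], TCP at [0.147, 0.478, 0.405] pointing down, gripper open.
Joint ranges: [-2.72, 2.72], [-1.05, 1.87], [-1.09, 1.28], [-1.99, 2.15], [-1.42, 1.44], [-3.14, 3.14]. Speed limits (rad/s): [2.79, 2.79, 3.14, 3.14, 3.14, 3.14].

### API

Orientations are given as a rotation vector (axis times angle).
In Python, from plant import ctrl, optics gives the robot as it stands. The module is installed in compiled form; this text tells all that it offers.
- The arm moves only by the tool move_arm, never from a script. Its arguments are lists of equal length, an entry for each row: "twist": the turn, a rotation vector about the tool's x, y, z in units of 6 degrees (1.0 is 6 degrees), a list of three; "slide": the shift along the tool's x, y, z in units of 40 mm (1.0 is 40 mm), a list of three; "fingers": the opening, from 0 (shut) to 1 (fully open). A call has 1 to 5 rows; each row shifts and turns the commanded pose from where the row before left it, along the tool's axes as they then stand; what a row does not reach is not made up. A row lasts 1/8 s, in which the tool goes at most 62.5 mm and 10.7 degrees, less where a joint would pass 70% of its speed; a pose out of reach is approached as far as the arm can. A call is refused whole if a number of a shift passes 1 or a number of a turn 1, either way. A call with a gripper value outside its range is refused whole. The fingers move at their own pace and stop on an object; "grip_force" is the grip in N (left out, the last holds). Time passes only in rows, so rows that do not move let the fingers close. It gives the time, the measured TCP pose, the force and the opening at its end, in the units of the state.
- ctrl.get_state(): the state, without advancing time (a new reading comes with each control period).
- optics.grab_frame(name): name is "scene" or "top" or "wrist"; returns (picture, depth): 480x640x3 uint8, red, green, blue; 480x640 float32, m along the optical axis (not along the pixel's ray), 0 where there is no reading.
- optics.camera_info(name): a dict with "mtx" (3x3 intrinsics, pixels), "dist_coeffs" ([k1, k2, p1, p2, k3] as OpenCV has them; the pictures are not rectified), "rvec" (rotation vector, rad) and "tvec" (3), from world to camera coordinates, as OpenCV has them; the wrist camera has in their place "hand_eye" (4x4, takes a point from camera to tool coordinates, whose origin is the TCP and whose axes are the flange's). Camera axes: x right, y down, z forward; pixel columns grow to the right and rows downward; lengths in m; the calibration is good to about 2 mm. A picture is of the moment at which its call begins: read the wrist's pose just before it. camera_info takes no time and is no camera call.
- ctrl.sign_off(): hands the job in, once; it reports no verdict.
The state is a dict: "clock": time; "joint_positions": joint angles; "joint_velocities": joint speeds; "joint_torque": joint torques, N m; "tool_pos": TCP position; "orientation": TCP orientation; "ft_force": force on the tool from outside, world axes, zero at the start; "wrist_torque": the same for the moment, N m; "gripper_width": opening from 0.0 (shut) to 1.0 (fully open).
Only numpy, scipy, OpenCV 4.12 (cv2) and the standard library are available. Lean on these libraries where they do the work, as an engineer would, in place of code of your own. Each camera call takes 0.05 s, during which the arm holds its last target.

### The job

One tall capped tube already sits in the centrifuge rotor. Drop the two other tall tubes from the rack one by one into the rotor's slanting pockets, cap up and fully home, so that the three are evenly spaced round the rotor with one empty pocket between neighbours and it will run in balance. Leave the short tube in the rack, the first tube in its pocket, and everything else where it stands.

Things in the scene. Friction and masses are not known exactly. Their poses are not given: they have to be found in the camera images.
- rotor: Bare aluminium fixed-angle rotor on a low black stand, fixed: 236 mm wide, rim 168 mm diameter, 126 mm high. Six pockets 60 degrees apart lean 30 degrees, floors outwards; mouths 107 mm high on a 104 mm circle in the dished top (30 degree slope); nut 24 mm diameter, 108 mm high, in the middle. Origin on its axis at the bench, z up. A gripper's wide side fits tangentially, not across the middle.
- pocket0: Pocket 0, in which tube0 sits. Bore 32 mm diameter. Origin at the centre of its floor; own z axis runs along the bore, out of the mouth, leaning 30 degrees from vertical in towards the rotor's axis; y is level (tangential). The mouth lies 82 mm from the origin along z. A tube fully home stands out 33 mm beyond it.
- pocket1: Pocket 1, empty at the start, 60 degrees counter-clockwise (from above) from pocket 0. Bore 32 mm diameter. Origin at the centre of its floor; own z axis runs along the bore, out of the mouth, leaning 30 degrees from vertical in towards the rotor's axis; y is level (tangential). The mouth lies 82 mm from the origin along z. A tube fully home stands out 33 mm beyond it.
- pocket2: Pocket 2, empty at the start, 120 degrees counter-clockwise (from above) from pocket 0. Bore 32 mm diameter. Origin at the centre of its floor; own z axis runs along the bore, out of the mouth, leaning 30 degrees from vertical in towards the rotor's axis; y is level (tangential). The mouth lies 82 mm from the origin along z. A tube fully home stands out 33 mm beyond it.
- pocket3: Pocket 3, empty at the start, 180 degrees counter-clockwise (from above) from pocket 0. Bore 32 mm diameter. Origin at the centre of its floor; own z axis runs along the bore, out of the mouth, leaning 30 degrees from vertical in towards the rotor's axis; y is level (tangential). The mouth lies 82 mm from the origin along z. A tube fully home stands out 33 mm beyond it.
- pocket4: Pocket 4, empty at the start, 240 degrees counter-clockwise (from above) from pocket 0. Bore 32 mm diameter. Origin at the centre of its floor; own z axis runs along the bore, out of the mouth, leaning 30 degrees from vertical in towards the rotor's axis; y is level (tangential). The mouth lies 82 mm from the origin along z. A tube fully home stands out 33 mm beyond it.
- pocket5: Pocket 5, empty at the start, 300 degrees counter-clockwise (from above) from pocket 0. Bore 32 mm diameter. Origin at the centre of its floor; own z axis runs along the bore, out of the mouth, leaning 30 degrees from vertical in towards the rotor's axis; y is level (tangential). The mouth lies 82 mm from the origin along z. A tube fully home stands out 33 mm beyond it.
- tube0: Capped tube, milky with green cap, 115 mm long, about 55 g: body 29.5 mm diameter, foot tapering to a 10 mm flat tip over the lowest 16 mm, cap 35 mm diameter over the top 14 mm. Origin at the centre of the tip, own z axis along the tube to the cap (its x, y mean nothing). Already sits fully home in pocket 0 of the rotor.
- tube1: Capped tube, milky with green cap, 115 mm long, about 55 g: body 29.5 mm diameter, foot tapering to a 10 mm flat tip over the lowest 16 mm, cap 35 mm diameter over the top 14 mm. Origin at the centre of the tip, own z axis along the tube to the cap (its x, y mean nothing). Stands upright in the rack, tip 6 mm above the bench.
- tube2: Capped tube, milky with green cap, 115 mm long, about 55 g: body 29.5 mm diameter, foot tapering to a 10 mm flat tip over the lowest 16 mm, cap 35 mm diameter over the top 14 mm. Origin at the centre of the tip, own z axis along the tube to the cap (its x, y mean nothing). Stands upright in the rack, tip 6 mm above the bench.
- short_tube: A shorter tube of the same diameters, only 84 mm long, upright in the rack, its cap 31 mm lower than the others'. Origin at the centre of its tip, z along it to the cap. It stays in the rack.
- rack: Red plastic rack, fixed: block 104 (own x) by 150 (own y) by 70 mm high, origin at the centre of its underside; six holes of 32 mm diameter, 64 mm deep, at x = -23 or +23 and y = -46, 0 or +46 mm. The three tubes stand in the holes (-23, -46), (+23, 0) and (-23, +46), which in which varies.
- wash_bottle: White wash bottle, 68 mm diameter, 200 mm tall with its spout. Bystander; origin at the centre of its underside.
- tip_box: Open box of pipette tips, green, 86 x 124 x 64 mm. Bystander; origin at the centre of its underside.
- well_plate: Flat white well plate, 86 x 128 x 14 mm. Bystander; origin at the centre of its underside.
There are look-alikes about, which are no part of the job. What is shaped like the tube0 but orange or yellow is not meant.

How it is judged:
By the outcome, as a careful person would: the job done as asked, in the order asked, and still so for the second after the job is handed in, with the robot touching nothing.
It also fails if it takes over 58 s, if anything falls off the work surface, if the arm or the gripper's body presses on something with over 40 N, if the wrist force passes 120 N, or if a joint passes its speed limit or range.

## Working session

There is one attempt and no reset: what is moved stays moved. The work goes in short steps, Python scripts to look and compute and a tool call to move; the robot and the scene stay as the last step left them, time stands still between calls to the robot, and variables do not carry over. Pictures are saved under pics/ and viewed, and the job is handed in when it is done.

Besides the shell and the picture viewer there is one more tool, called after "Emit:" as name(argument=value, ...) on one line, values as JSON. move_arm: Moves the arm, as the interface text tells. Its arguments: {"type":"object","properties":{"twist":{"type":"array"},"slide":{"type":"array"},"fingers":{"type":"array"},"grip_force":{"type":"number"}},"required":["twist","slide","fingers"]}

```bash
mkdir -p pics; python3 - <<'E'
from plant import ctrl, optics
import cv2, numpy as np
s=ctrl.get_state(); print(s)
for n in ("scene","top","wrist"):
    p,d=optics.grab_frame(n); cv2.imwrite(f"pics/{n}0.png",p[:,:,::-1]); np.savez(f"{n}0.npz",p=p,d=d)
    print(n,optics.camera_info(n))
E
ls
```

```text
{'clock': 0.0, 'joint_positions': array([ 1.27198641e+00,  2.41424862e-01,  3.73652791e-03,  1.33522450e+00,
       -2.07490344e-05,  1.57081235e+00]), 'joint_velocities': array([ 0.00101302,  0.00059538, -0.00047117, -0.00100708,  0.00093738,
       -0.0016313 ]), 'joint_torque': array([-5.37525721e-04, -3.72320080e+01,  2.52405989e+01,  1.69830717e-02,
        7.49435048e-05, -2.31369228e-06]), 'tool_pos': array([0.14711479, 0.47758543, 0.40381135]), 'orientation': array([-0.46760603, -3.10629809,  0.00329211]), 'ft_force': array([ 0.06089535, -0.21165397, -0.62658269]), 'wrist_torque': array([-0.04211675,  0.03662427, -0.05624269]), 'gripper_width': 0.9973604837250339}
scene {'mtx': array([[445.78245218,   0.        , 315.05528619],
       [  0.        , 445.78245218, 238.38421926],
       [  0.        ,   0.        ,   1.        ]]), 'dist_coeffs': array([-0.07137142,  0.        ,  0.        ,  0.        ,  0.        ]), 'rvec': array([ 1.86634168,  1.7378213 , -0.64906944]), 'tvec': array([-0.02580907, -0.35530105,  1.39510602])}
top {'mtx': array([[503.88776549,   0.        , 3
[... 256 characters left out ...]
, 'tvec': array([-0.00736984,  0.53450508,  1.13502428])}
wrist {'mtx': array([[340.80713328,   0.        , 314.84519615],
       [  0.        , 340.80713328, 243.83009592],
       [  0.        ,   0.        ,   1.        ]]), 'dist_coeffs': array([-0.0260759,  0.       ,  0.       ,  0.       ,  0.       ]), 'hand_eye': array([[-1.03321528e-03, -9.63303959e-01, -2.68410908e-01,
         6.76003187e-02],
       [ 9.99999330e-01, -8.55323730e-04, -7.79692061e-04,
         9.63039390e-04],
       [ 5.21502230e-04, -2.68411534e-01,  9.63304197e-01,
         3.02763690e-02],
       [ 0.00000000e+00,  0.00000000e+00,  0.00000000e+00,
         1.00000000e+00]])}
pics
scene0.npz
top0.npz
wrist0.npz
```

View pics/top0.png

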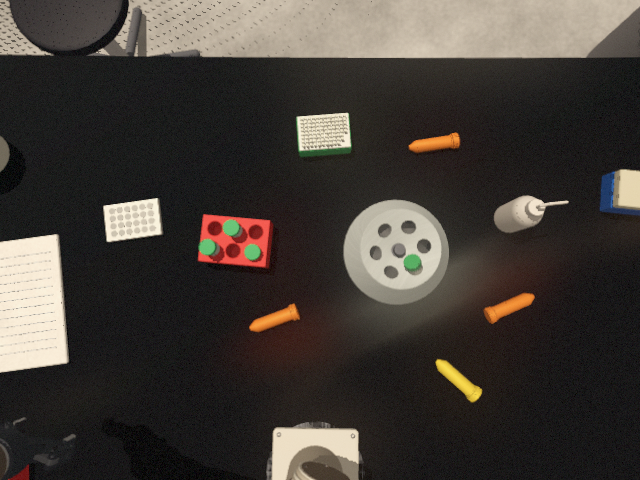

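View pics/scene0.png

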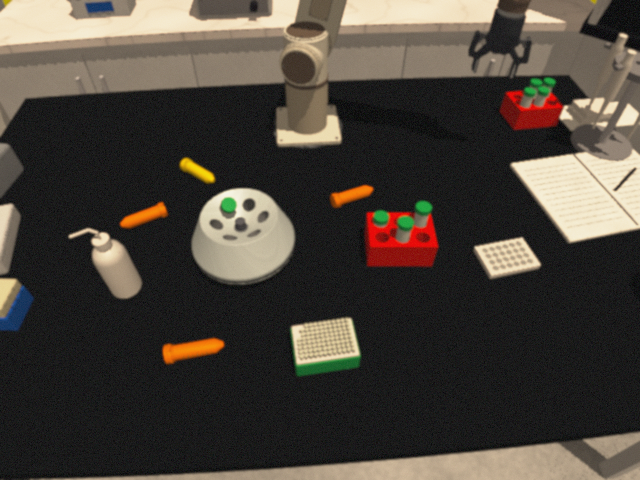

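View pics/wrist0.png

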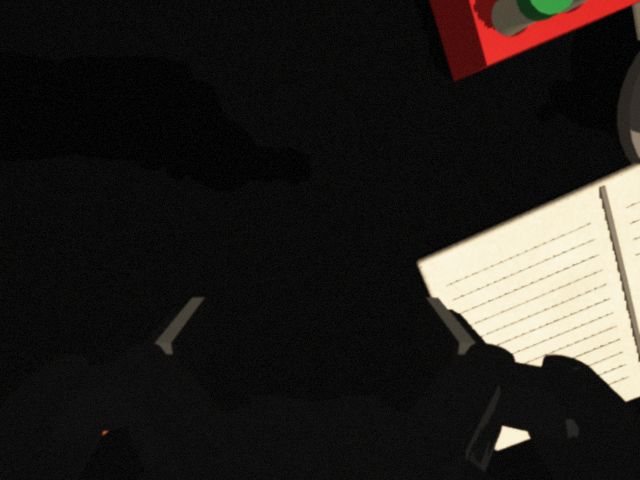

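The top view shows the rack at about (236,241), with green caps at (208,247), (232,228) and (252,252). The rotor is at (397,251), with tube0's cap at (412,262). The orange and yellow look-alikes lie on the bench. In the scene view a second red rack with green-capped tubes stands far off at (530,105).

```bash
cat > h.py <<'E'
import numpy as np, cv2
from plant import ctrl, optics
from scipy.spatial.transform import Rotation as R
def cam(name, st=None):
    c=optics.camera_info(name); K=c['mtx'];D=c['dist_coeffs']
    if name=='wrist':
        T=np.eye(4);T[:3,:3]=R.from_rotvec(st['orientation']).as_matrix();T[:3,3]=st['tool_pos']
        W=T@c['hand_eye']
    else:
        Rm=cv2.Rodrigues(c['rvec'])[0]; W=np.eye(4);W[:3,:3]=Rm.T;W[:3,3]=-Rm.T@c['tvec']
    return K,D,W
def rays(c,uv):
    K,D,W=c
    n=cv2.undistortPoints(np.asarray(uv,float).reshape(-1,1,2),K,D)[:,0]
    return W[:3,3],np.c_[n,np.ones(len(n))]@W[:3,:3].T
def onplane(c,uv,z):
    o,d=rays(c,uv); return o+d*((z-o[2])/d[:,2])[:,None]
def depthpts(c,uv,d):
    o,r=rays(c,uv); uv=np.round(np.asarray(uv)).astype(int)
    return o+r*d[uv[:,1],uv[:,0]][:,None]
def proj(c,P):
    K,D,W=c; Wi=np.linalg.inv(W)
    return cv2.projectPoints(np.asarray(P,float).reshape(-1,3),cv2.Rodrigues(Wi[:3,:3])[0],Wi[:3,3],K,D)[0][:,0]
def blobs(p,lo,hi,amin=30):
    hsv=cv2.cvtColor(p,cv2.COLOR_RGB2HSV); m=cv2.inRange(hsv,np.array(lo),np.array(hi))
    n,l,s,c=cv2.connectedComponentsWithStats(m)
    return m,[(c[i],s[i],l==i) for i in range(1,n) if s[i,4]>=amin]
def load(f): z=np.load(f); return z['p'],z['d']
E
python3 - <<'E'
from h import *
np.set_printoptions(precision=4,suppress=True)
for n in('top','scene'):
    p,d=load(n+'0.npz'); c=cam(n)
    m,b=blobs(p,(50,100,60),(75,255,255),40)
    for ce,s,mk in b:
        v,u=np.nonzero(mk); P=depthpts(c,np.c_[u,v],d)
        top=P[:,2].max()
        print(n,ce,s[4],'bb',s[:4],'z med/max',np.median(P[:,2]),np.percentile(P[:,2],95),'xy@.121',onplane(c,[ce],.121)[0][:2],'@.09',onplane(c,[ce],.09)[0][:2], 'depth',np.median(P,0))
# red rack
p,d=load('top0.npz'); c=cam('top')
m1,b=blobs(p,(0,150,60),(8,255,255),200)
for ce,s,mk in b: print('red',ce,s)
v,u=np.nonzero(m1|0); P=depthpts(c,np.c_[u,v],d)
k=(abs(P[:,2]-.07)<.006)&(u>180)&(u<290)&(v>200)&(v<280)
Q=P[k][:,:2].astype(np.float32); print('rack top', cv2.minAreaRect(Q), np.median(P[k][:,2]))
# rotor
v,u=np.mgrid[190:315,335:460]; uv=np.c_[u.ravel(),v.ravel()]; P=depthpts(c,uv,d)
for lo,hi in((.12,.128),(.1,.118)):
    k=(P[:,2]>lo)&(P[:,2]<hi); print(lo,k.sum(), cv2.minEnclosingCircle(P[k][:,:2].astype(np.float32)))
E
```

```text
top [324.4561 151.5789] 285 bb [298 142  54  15] z med/max 0.02862473463032389 0.04680454736129698 xy@.121 [ 0.7058 -0.0122] @.09 [ 0.7144 -0.0118] depth [ 0.7315 -0.0122  0.0286]
top [231.1206 227.6482] 199 bb [224 220  16  16] z med/max 0.12048737243235097 0.12409991294460514 xy@.121 [0.5382 0.1851] @.09 [0.5419 0.1912] depth [0.5377 0.1853 0.1205]
top [206.7725 246.8531] 211 bb [198 240  18  15] z med/max 0.12069905463541186 0.12350718826179019 xy@.121 [0.4965 0.2357] @.09 [0.499  0.2433] depth [0.4964 0.2353 0.1207]
top [252.0489 251.837 ] 184 bb [245 245  15  15] z med/max 0.08990783872945518 0.09345434351577558 xy@.121 [0.4869 0.139 ] @.09 [0.4892 0.1438] depth [0.4888 0.1438 0.0899]
top [411.5892 261.6541] 185 bb [404 255  16  15] z med/max 0.13511537496361892 0.1414415871320796 xy@.121 [ 0.47   -0.1982] @.09 [ 0.4717 -0.2032] depth [ 0.4686 -0.1959  0.1351]
scene [539.4132  86.0318] 409 bb [524  77  32  20] z med/max 0.11683123880609314 0.12047934624715591 xy@.121 [0.0104 0.714 ] @.09 [-0.0409  0.7476] depth [-0.0085  0.7214  0.1168]
scene [228.1173 204.8436] 179 bb [221 198 
[... 473 characters left out ...]
.143  0.0882]
scene [405.3277 223.1073] 177 bb [398 217  16  14] z med/max 0.119904995252614 0.12183384324971835 xy@.121 [0.5438 0.1836] @.09 [0.516 0.194] depth [0.5429 0.1837 0.1199]
scene [327.3183 365.918 ] 732 bb [294 355  67  21] z med/max 0.026557256427403697 0.04649263411224855 xy@.121 [ 0.8565 -0.0123] @.09 [ 0.8424 -0.0106] depth [ 0.8136 -0.0076  0.0266]
red [237.2499 240.481 ] [ 197  214   77   55 2605]
rack top ((0.5175151228904724, 0.18799932301044464), (0.1510629951953888, 0.1042875424027443), 85.33258056640625) 0.0698230914245781
0.12 1308 ((0.4976996183395386, -0.1743767112493515), 0.08751872181892395)
0.1 2561 ((0.49809330701828003, -0.17424023151397705), 0.096834197640419)
```

```bash
python3 - <<'E'
from h import *
a=cv2.imread('pics/top0.png'); 
x=cv2.resize(a[195:310,185:305],None,fx=5,fy=5,interpolation=cv2.INTER_CUBIC)[:600]
cv2.imwrite('pics/crop_rack.png',x)
x=cv2.resize(a[190:310,335:455],None,fx=5,fy=5,interpolation=cv2.INTER_CUBIC)
cv2.imwrite('pics/crop_rotor.png',x)
E
```

```text
(no output)
```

View pics/crop_rack.png

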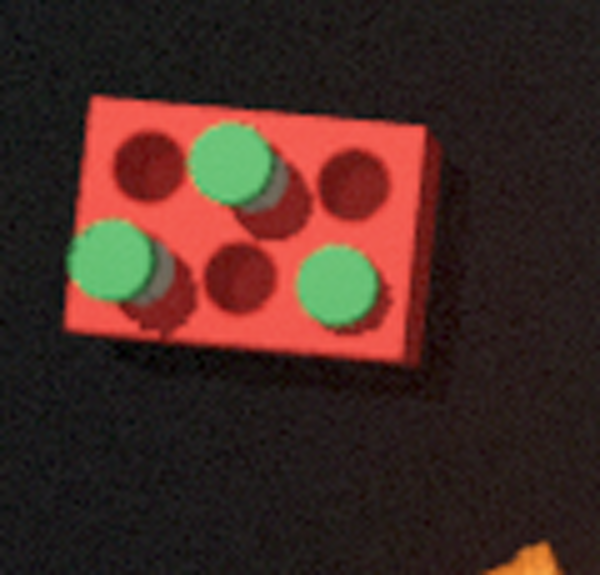

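View pics/crop_rotor.png

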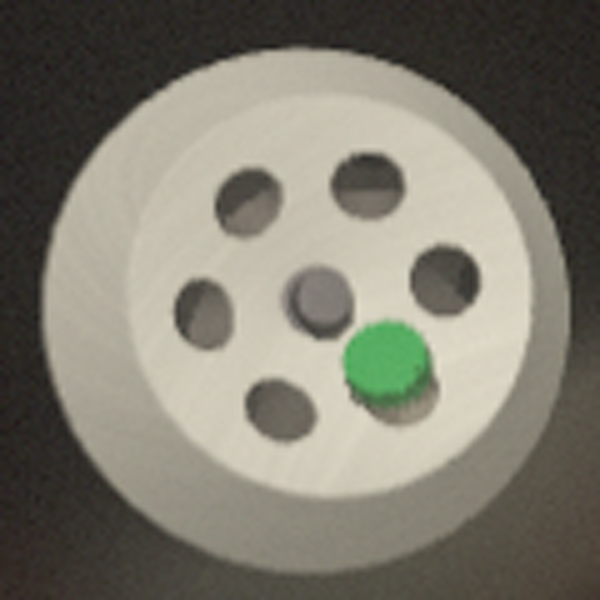

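Both tall tubes are confirmed in the rack crop: A at (231,228) and B at (207,247) in the top view, with cap height about 0.121. The cap at (252,252) measures 0.090, so it is the short tube. Seen from above, counter-clockwise from tube0, pocket 2 is the upper-right mouth (crop 367,185) and pocket 4 is the left mouth (crop 204,314). Next I'll measure the rotor's centre and yaw.

```bash
python3 - <<'E'
from h import *
np.set_printoptions(precision=4,suppress=True)
for n,(x0,x1,y0,y1) in {'top':(362,440,205,285),'scene':(195,285,190,245)}.items():
    p,d=load(n+'0.npz'); c=cam(n)
    g=cv2.cvtColor(p,cv2.COLOR_RGB2GRAY); 
    S=4; sub=cv2.resize(g[y0:y1,x0:x1],None,fx=S,fy=S,interpolation=cv2.INTER_CUBIC)
    t,_=cv2.threshold(sub,0,255,cv2.THRESH_OTSU)
    m=(sub<t).astype(np.uint8)
    cs,_=cv2.findContours(m,cv2.RETR_EXTERNAL,cv2.CHAIN_APPROX_NONE); L=[]
    for k in cs:
        if cv2.contourArea(k)<400 or cv2.contourArea(k)>6000: continue
        (ex,ey),ax,an=cv2.fitEllipse(k)
        uv=((ex+.5)/S-.5+x0,(ey+.5)/S-.5+y0)
        P=onplane(c,[uv],.107)[0]; q=np.round(uv).astype(int)
        L.append(P); e=P[:2]-[.498,-.1743]
        print(n,np.array(uv),np.array(ax)/S,P[:2],'r',np.hypot(*e),'ang',np.degrees(np.arctan2(e[1],e[0])),p[q[1],q[0]])
E
```

```text
top [390.4813 271.6219] [11.4961 14.6995] [ 0.449  -0.1556] r 0.05246394709611893 ang 159.06960986086966 [107 103  92]
top [433.1434 276.9079] [15.224  24.2498] [ 0.4389 -0.2457] r 0.09265344592037751 ang -129.6080452346362 [135 129 116]
top [412.7202 264.3994] [17.3258 20.4804] [ 0.4649 -0.2028] r 0.04365191190248339 ang -139.2476265589317 [ 90 174  99]
top [375.1961 252.3844] [11.6204 14.4605] [ 0.4897 -0.1231] r 0.0518818048470563 ang 99.23431425423519 [116 108 101]
top [398.3424 250.2087] [13.358  14.8919] [ 0.4949 -0.1724] r 0.00362022622714131 ang 149.13456873111403 [129 123 117]
top [423.5429 245.6252] [13.9798 14.1916] [ 0.5053 -0.2261] r 0.0523284904809053 ang -81.96269444857678 [89 86 78]
top [384.119  229.9843] [12.5573 14.6979] [ 0.5381 -0.1422] r 0.051394662392337975 ang 38.6653527023906 [111 103  96]
top [408.0999 226.6002] [13.2428 14.8223] [ 0.546  -0.1935] r 0.05167952603225218 ang -21.850754248386686 [75 74 66]
top [432.3407 210.8224] [14.5082 25.5305] [ 0.5807 -0.2456] r 0.1092173913053592 ang -40.78703276266602 [48 43 41]
top [364.8115 206.9653] [ 5.519  11.4698] 
[... 326 characters left out ...]
7598 223.9073] [ 7.9444 13.2366] [ 0.5027 -0.2276] r 0.05353113722673296 ang -84.95442393210374 [88 83 75]
scene [240.2928 224.8337] [12.0308 13.9751] [ 0.5096 -0.1733] r 0.011607809546031486 ang 4.777152939529312 [72 70 67]
scene [262.8652 216.0601] [ 7.6688 12.5594] [ 0.4867 -0.124 ] r 0.05154170206476237 ang 102.63048055097505 [95 86 77]
scene [227.0292 211.2996] [10.4429 16.0952] [ 0.4657 -0.205 ] r 0.04455791757057396 ang -136.39368131650414 [ 39 127  59]
scene [248.6671 204.3274] [11.3217 12.2401] [ 0.4472 -0.1567] r 0.05374326031216972 ang 160.93679884530778 [59 57 52]
scene [275.3289 197.9716] [19.4787 31.8271] [ 0.4311 -0.0956] r 0.10328745864982668 ang 130.39088728028167 [25 22 18]
```

```bash
cat >> h.py <<'E'
np.set_printoptions(precision=4,suppress=True)
def down(ydeg):
    a=np.radians(ydeg); y=np.array([np.cos(a),np.sin(a),0]); z=np.array([0,0,-1.]); return np.c_[np.cross(y,z),y,z]
def tilt(phideg,sgn=1):
    # tool for pocket at azimuth phi: z down the bore, y tangential
    f=np.radians(phideg); z=np.array([.5*np.cos(f),.5*np.sin(f),-np.sqrt(.75)]); y=sgn*np.array([-np.sin(f),np.cos(f),0]); return np.c_[np.cross(y,z),y,z]
def axis(phideg): f=np.radians(phideg); return np.array([-.5*np.cos(f),-.5*np.sin(f),np.sqrt(.75)])
def plan(Rt,pt,N,R0=None,p0=None):
    if R0 is None:
        s=ctrl.get_state(); R0=R.from_rotvec(s['orientation']).as_matrix(); p0=s['tool_pos']
    w=R.from_matrix(R0.T@Rt).as_rotvec()
    tw=np.round(np.degrees(w/N)/6,2)
    step=R.from_rotvec(np.radians(tw*6)).as_matrix()
    A=np.zeros((3,3)); Rk=R0.copy()
    for k in range(N): A+=Rk; Rk=Rk@step
    sl=np.round(np.linalg.solve(A,pt-p0)/.04,2)
    print('N',N,'twist',tw.tolist(),'slide',sl.tolist(),'mm/row',40*np.linalg.norm(sl))
    return Rk,p0+A@sl*.04
E
python3 - <<'E'
from h import *
from scipy.optimize import least_squares
M=np.array([[.449,-.1556],[.4897,-.1231],[.5053,-.2261],[.5381,-.1422],[.546,-.1935]]);k=np.array([159.07,99.2,-82,38.7,-21.85])
i=np.round((k-38.6)/60)
f=lambda q:(q[:2]+.052*np.c_[np.cos(np.radians(q[2]+60*i)),np.sin(np.radians(q[2]+60*i))]-M).ravel()
r=least_squares(f,[.498,-.174,38.6],x_scale=[.01,.01,1]);print(r.x,f(r.x)*1e3)
for N in(11,12):plan(down(85),np.array([.538,.185,.38]),N)
E
```

```text
[ 0.4975 -0.1746 38.6244] [ 0.072  -0.0388 -0.0028 -0.0798 -0.0073  0.0962  0.0202  0.0672 -0.0821
 -0.0448]
N 11 twist [-0.0, -0.0, -0.18] slide [-1.01, -0.47, 0.06] mm/row 44.624656861425834
N 12 twist [-0.0, -0.0, -0.17] slide [-0.92, -0.44, 0.05] mm/row 40.84115571332427
```

Emit:
move_arm(twist=[[0,0,-0.17],[0,0,-0.17],[0,0,-0.17],[0,0,-0.17],[0,0,-0.17]], slide=[[-0.92,-0.44,0.05],[-0.92,-0.44,0.05],[-0.92,-0.44,0.05],[-0.92,-0.44,0.05],[-0.92,-0.44,0.05]], fingers=[1,1,1,1,1], grip_force=50)

```text
clock: 0.78
tool_pos: [0.3027, 0.344, 0.3944]
orientation: [-0.328, -3.124, 0.001]
ft_force: [-0.4, -0.6, -0.2]
gripper_width: 1.0
```

Emit:
move_arm(twist=[[0,0,-0.17],[0,0,-0.17],[0,0,-0.17],[0,0,-0.17],[0,0,-0.17]], slide=[[-0.92,-0.44,0.05],[-0.92,-0.44,0.05],[-0.92,-0.44,0.05],[-0.92,-0.44,0.05],[-0.92,-0.44,0.05]], fingers=[0.8,0.8,0.8,0.8,0.8])

```text
clock: 1.4
tool_pos: [0.4687, 0.2256, 0.3843]
orientation: [-0.189, -3.135, 0.0]
ft_force: [0.2, 0.1, -0.4]
gripper_width: 0.8
```

Emit:
move_arm(twist=[[0,0,-0.17],[0,0,-0.17],[0,0,0]], slide=[[-0.92,-0.44,0.05],[-0.92,-0.44,0.05],[0,0,0]], fingers=[0.8,0.8,0.8])

```text
clock: 1.78
tool_pos: [0.5388, 0.1816, 0.3795]
orientation: [-0.14, -3.138, 0.001]
ft_force: [-0.1, -0.9, -0.8]
gripper_width: 0.8
```

```bash
python3 - <<'E'
from h import *
s=ctrl.get_state(); print(s['joint_positions'],s['tool_pos'],s['clock'],s['gripper_width'])
p,d=optics.grab_frame('wrist'); cv2.imwrite('pics/w1.png',p[:,:,::-1]); np.savez('w1.npz',p=p,d=d)
c=cam('wrist',s)
m,b=blobs(p,(50,100,60),(75,255,255),200)
for ce,st,mk in b:
    v,u=np.nonzero(mk); P=depthpts(c,np.c_[u,v],d); k=P[:,2]>np.percentile(P[:,2],90)-.006
    print(ce,st[4],np.percentile(P[:,2],90),'top face mean',P[k].mean(0), cv2.minEnclosingCircle(P[k][:,:2].astype(np.float32)))
E
```

```text
[ 0.3252  0.3887  0.1463  1.3295 -0.0003  0.4142] [0.5388 0.1816 0.3795] 1.775 0.7996444029466229
[258.0989 175.8701] 1648 0.09133127793049942 top face mean [0.4869 0.1442 0.0917] ((0.4823589324951172, 0.15813341736793518), 0.03222868591547012)
[387.9165 177.0233] 2143 0.12225768834371907 top face mean [0.4935 0.2343 0.1224] ((0.486056387424469, 0.2203088402748108), 0.03505062311887741)
[319.3834 245.3025] 2003 0.12230581863363625 top face mean [0.5354 0.1855 0.1229] ((0.5132554173469543, 0.1846207082271576), 0.04183031618595123)
```

View pics/w1.png

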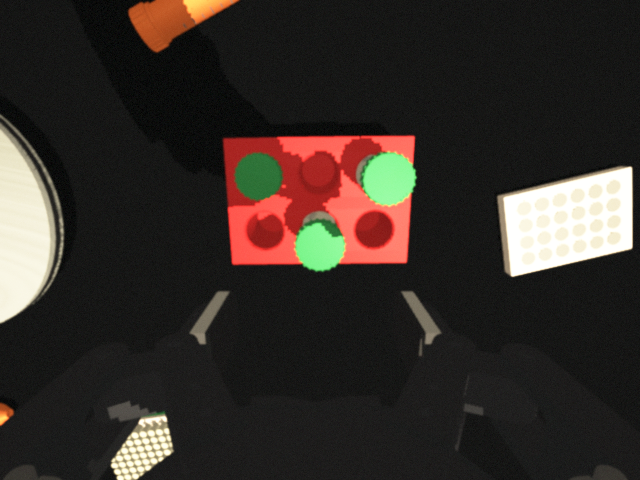

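The wrist view shows target A's cap at (320,246), B at (388,179), and the short tube, shaded, at (258,176). Now I'll cast the rays.

```bash
python3 - <<'E'
from h import *
s=ctrl.get_state()
p,d=load('w1.npz'); c=cam('wrist',s)
m,b=blobs(p,(50,100,60),(75,255,255),200)
for ce,st,mk in b:
    ct=max(cv2.findContours(mk.astype(np.uint8),cv2.RETR_EXTERNAL,cv2.CHAIN_APPROX_NONE)[0],key=cv2.contourArea)
    q,rad=cv2.minEnclosingCircle(ct); print(ce,q,rad,onplane(c,[ce],.121)[0],onplane(c,[q],.121)[0])
Rt=down(85)
plan(Rt,np.array([.5375,.1850,.266]),3)
plan(Rt,np.array([.5375,.1850,.266]),4)
E
```

```text
[258.0989 175.8701] (258.1477966308594, 175.77044677734375) 23.350566864013672 [0.4838 0.1501 0.121 ] [0.4837 0.1502 0.121 ]
[387.9165 177.0233] (388.129638671875, 177.6481475830078) 28.22786521911621 [0.4921 0.2356 0.121 ] [0.4925 0.2357 0.121 ]
[319.3834 245.3025] (319.5, 245.2916717529297) 26.674095153808594 [0.5348 0.1864 0.121 ] [0.5348 0.1865 0.121 ]
N 3 twist [-0.0, -0.01, -0.0] slide [0.0, 0.02, 0.95] mm/row 38.00842011975767
N 4 twist [-0.0, -0.0, -0.0] slide [0.0, 0.02, 0.71] mm/row 28.41126537132762
```

Emit:
move_arm(twist=[[0,0,0],[0,0,0],[0,0,0],[0,0,0],[0,0,0]], slide=[[0.03,0.1,0.9],[0,0,0.9],[0,0,0.7],[0,0,0.38],[0,0,0]], fingers=[0.8,0.8,0.8,0.8,0.8])

```text
clock: 2.45
tool_pos: [0.5353, 0.1878, 0.2648]
orientation: [-0.132, -3.136, 0.001]
ft_force: [0.3, 0.3, 1.7]
gripper_width: 0.798
```

Emit:
move_arm(twist=[[0,0,0],[0,0,0],[0,0,0],[0,0,0],[0,0,0]], slide=[[0,0,0],[0,0,0],[0,0,0],[0,0,0],[0,0,0]], fingers=[0,0,0,0,0], grip_force=50)

```text
clock: 3.08
tool_pos: [0.5368, 0.1875, 0.2671]
orientation: [0.134, 3.136, 0.001]
ft_force: [0.4, -0.6, 6.2]
gripper_width: 0.379
```

Emit:
move_arm(twist=[[0,0,0],[0,0,0],[0,0,0]], slide=[[0,0,0],[0,0,0],[0,0,0]], fingers=[0,0,0])

```text
clock: 3.45
tool_pos: [0.5368, 0.1875, 0.2671]
orientation: [0.134, 3.136, 0.001]
ft_force: [0.1, -1.0, 5.7]
gripper_width: 0.378
```

```bash
python3 - <<'E'
from h import *
s=ctrl.get_state(); print(s['joint_positions'],s['tool_pos'],s['clock'],s['gripper_width'])
p,d=optics.grab_frame('wrist'); cv2.imwrite('pics/w2.png',p[:,:,::-1]); np.savez('w2.npz',p=p,d=d)
E
```

```text
[ 0.3361  0.4661 -0.0402  1.0614 -0.0003  0.4215] [0.5368 0.1875 0.2671] 3.45 0.3776519215789142
```

View pics/w2.png

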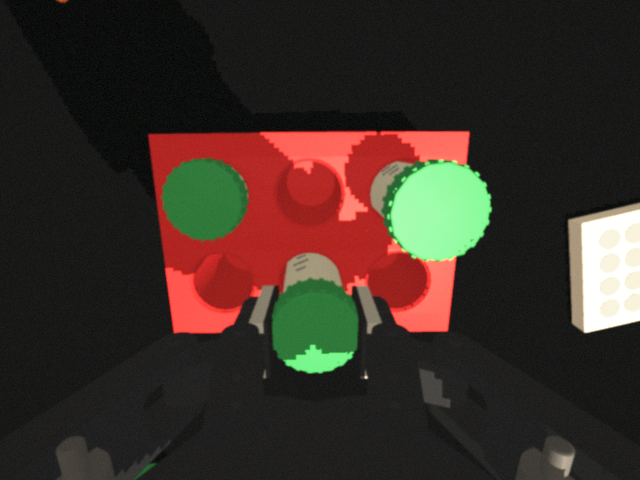

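The cap is held between the pads, centred at (315,325). Lifting.

Emit:
move_arm(twist=[[0,0,0],[0,0,0],[0,0,0],[0,0,0],[0,0,0]], slide=[[0,0,-0.4],[0,0,-0.9],[0,0,-1],[0,0,-1],[0,0,-0.6]], fingers=[0,0,0,0,0])

```text
clock: 4.12
tool_pos: [0.5361, 0.1874, 0.4248]
orientation: [0.134, 3.136, 0.002]
ft_force: [0.6, -0.2, -0.4]
gripper_width: 0.383
```

```bash
python3 - <<'E'
from h import *
s=ctrl.get_state(); print(s['joint_positions'],s['tool_pos'],s['clock'],s['gripper_width'],s['ft_force'])
p,d=optics.grab_frame('wrist'); cv2.imwrite('pics/w3.png',p[:,:,::-1]); np.savez('w3.npz',p=p,d=d)
p,d=optics.grab_frame('scene'); cv2.imwrite('pics/s3.png',p[:,:,::-1]); np.savez('s3.npz',p=p,d=d)
E
```

```text
[0.3363 0.3696 0.2355 1.4332 0.0002 0.4215] [0.5361 0.1874 0.4248] 4.125 0.38307063133996333 [ 0.6402 -0.1965 -0.3817]
```

View pics/w3.png

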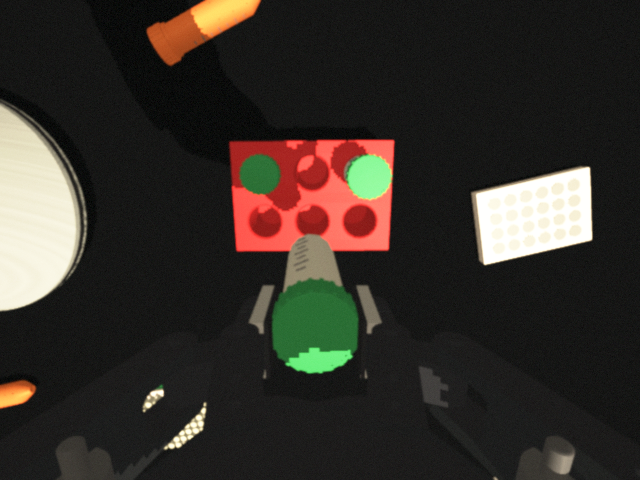

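View pics/s3.png

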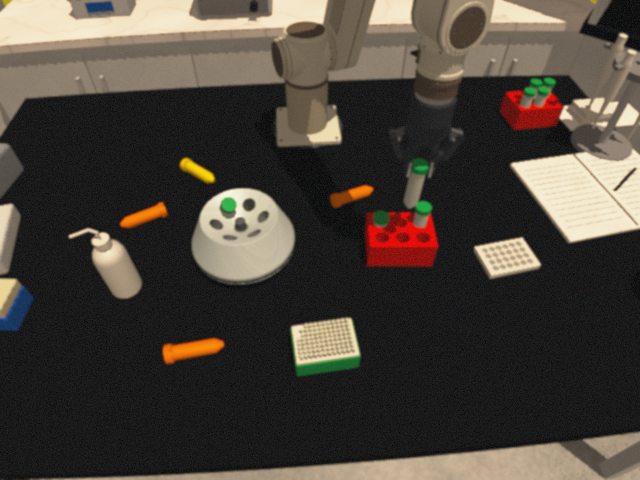

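```bash
cat >> h.py <<'E'
def heldtool(p,d):
    c=list(cam('wrist',ctrl.get_state())); c[2]=optics.camera_info('wrist')['hand_eye']
    m,b=blobs(p,(45,80,30),(80,255,255),300); 
    b=[x for x in b if 250<x[0][0]<380 and x[0][1]>270]
    mk=np.zeros(d.shape,bool)
    for x in b: mk|=x[2]
    ct=np.vstack(cv2.findContours(mk.astype(np.uint8),cv2.RETR_EXTERNAL,cv2.CHAIN_APPROX_NONE)[0])
    v,u=np.nonzero(mk); P=depthpts(c,np.c_[u,v],d); P=P[d[v,u]>0]
    zt=np.percentile(P[:,2],10); print('cap top tool z',zt, 'n',len(P))
    q,r=cv2.minEnclosingCircle(ct); print('circle',q,r,'at tool',onplane(c,[q],zt)[0]); 
    k=P[:,2]<zt+.004; print('top face mean',P[k].mean(0),'ext',np.percentile(P[k],2,axis=0),np.percentile(P[k],98,axis=0))
    return c
E
python3 - <<'E'
from h import *
p,d=load('w3.npz'); c=heldtool(p,d)
# body points
v,u=np.mgrid[236:275,285:340]; P=depthpts(c,np.c_[u.ravel(),v.ravel()],d); k=P[:,2]<.27
for z0 in np.arange(.17,.26,.01):
    q=P[k&(abs(P[:,2]-z0)<.005)]
    if len(q)>5: print(z0,'n',len(q),'ymid',(np.percentile(q[:,1],3)+np.percentile(q[:,1],97))/2,'xmax',q[:,0].max(),'tip z',q[:,2].max())
E
```

```text
cap top tool z 0.1449981372434744 n 6930
circle (314.7558288574219, 326.1822814941406) 49.11576843261719 at tool [0.0034 0.0007 0.145 ]
top face mean [0.0012 0.0007 0.1458] ext [-0.0155 -0.0146  0.1444] [0.0165 0.0161 0.1477]
0.17 n 70 ymid 0.00010247054601074043 xmax 0.015001203982667459 tip z 0.1749699514120852
0.18000000000000002 n 283 ymid -0.0002689489525294908 xmax 0.014852467462741208 tip z 0.18495172172852092
0.19000000000000003 n 307 ymid -0.0008632839802371565 xmax 0.015245146689754942 tip z 0.19495431607559652
0.20000000000000004 n 275 ymid -0.0009463226897567564 xmax 0.015040426468521738 tip z 0.20493322347601853
0.21000000000000005 n 238 ymid -0.0014414999747832105 xmax 0.01547434422424105 tip z 0.21487349181023027
0.22000000000000006 n 213 ymid -0.002042608927351388 xmax 0.015184912068051247 tip z 0.22499475866326538
0.23000000000000007 n 178 ymid -0.002030231150934034 xmax 0.015284037753464458 tip z 0.23491897667900405
0.24000000000000007 n 123 ymid -0.0024984477526039522 xmax 0.01494417303066798 tip z 0.24473513053996257
```

```bash
cat >> h.py <<'E'
C=np.array([.4975,-.1746])
def pocket_pose(phi,s,tip=(0,-.0028,.260),dr=(0,-.03,1),sgn=1):
    """tool pose so that held tube tip is s metres up the bore from the floor, tube axis on bore"""
    f=np.radians(phi); floor=np.r_[C+.093*np.array([np.cos(f),np.sin(f)]),.036]
    Rt=tilt(phi,sgn); dr=np.array(dr,float); dr/=np.linalg.norm(dr)
    # small rotation taking dr to tool z
    ax=np.cross(dr,[0,0,1]); q=R.from_rotvec(ax).as_matrix()
    Rt=Rt@q
    return Rt, floor+axis(phi)*s-Rt@np.array(tip,float)
E
python3 - <<'E'
from h import *
Rt,pt=pocket_pose(-21.4,.142); print(pt, Rt)
for N in(9,10):
    r,p=plan(Rt,pt,N); print(p)
E
```

```text
[ 0.3951 -0.1399  0.3841] [[-0.8063  0.3508  0.4763]
 [ 0.316   0.9361 -0.1544]
 [-0.5     0.026  -0.8656]]
N 9 twist [0.05, -0.55, 0.29] slide [0.22, -0.97, 0.06] mm/row 39.85774705123208
[ 0.3954 -0.1387  0.3855]
N 10 twist [0.05, -0.49, 0.26] slide [0.2, -0.88, 0.06] mm/row 36.177340974704045
[ 0.3941 -0.1413  0.3838]
```

Emit:
move_arm(twist=[[0.05,-0.49,0.26],[0.05,-0.49,0.26],[0.05,-0.49,0.26],[0.05,-0.49,0.26],[0.05,-0.49,0.26]], slide=[[0.2,-0.88,0.06],[0.2,-0.88,0.06],[0.2,-0.88,0.06],[0.2,-0.88,0.06],[0.2,-0.88,0.06]], fingers=[0,0,0,0,0])

```text
clock: 4.85
tool_pos: [0.4724, 0.0175, 0.4052]
orientation: [0.321, 2.869, -0.055]
ft_force: [-0.3, 0.8, -1.4]
gripper_width: 0.377
```

Emit:
move_arm(twist=[[0.05,-0.49,0.26],[0.05,-0.49,0.26],[0.05,-0.49,0.26],[0.05,-0.49,0.26],[0.05,-0.49,0.26]], slide=[[0.2,-0.88,0.06],[0.2,-0.88,0.06],[0.2,-0.88,0.06],[0.2,-0.88,0.06],[0.2,-0.88,0.06]], fingers=[0,0,0,0,0])

```text
clock: 5.48
tool_pos: [0.3921, -0.1422, 0.38]
orientation: [0.477, 2.588, -0.099]
ft_force: [-0.4, 0.2, -0.3]
gripper_width: 0.38
```

Emit:
move_arm(twist=[[0,0,0],[0,0,0]], slide=[[0,0,0],[0,0,0]], fingers=[0,0])

```text
clock: 5.72
tool_pos: [0.3932, -0.1414, 0.3809]
orientation: [0.476, 2.589, -0.099]
ft_force: [0.6, -0.4, 0.4]
gripper_width: 0.378
```

```bash
python3 - <<'E'
from h import *
s=ctrl.get_state(); print(s['joint_positions'],s['tool_pos'],s['clock'],s['gripper_width'],s['ft_force'])
for n in('wrist','scene','top'):
    p,d=optics.grab_frame(n); cv2.imwrite(f'pics/{n}4.png',p[:,:,::-1]); np.savez(f'{n}4.npz',p=p,d=d)
p,d=load('wrist4.npz'); heldtool(p,d)
Rt,pt=pocket_pose(-21.4,.142); print(R.from_matrix(R.from_rotvec(s['orientation']).as_matrix().T@Rt).as_rotvec(), pt)
a=cv2.imread('pics/scene4.png')[110:290,150:350]; b=cv2.imread('pics/top4.png')[170:310,320:470]
a=cv2.resize(a,(400,360),interpolation=2); b=cv2.resize(b,(385,360),interpolation=2); cv2.imwrite('pics/c4.png',np.hstack([a,b]))
E
```

```text
[-0.3488 -0.1182 -0.5261  0.6504  0.0115  0.018 ] [ 0.3932 -0.1414  0.3809] 5.725 0.3777274468151892 [ 0.5697 -0.4239  0.4451]
cap top tool z 0.14520305713877385 n 6836
circle (313.82177734375, 325.8830871582031) 48.977149963378906 at tool [0.0036 0.0005 0.1452]
top face mean [0.0012 0.0007 0.146 ] ext [-0.0154 -0.0146  0.1446] [0.0166 0.0162 0.148 ]
[-0.0064 -0.0115  0.0033] [ 0.3951 -0.1399  0.3841]
```

View pics/wrist4.png

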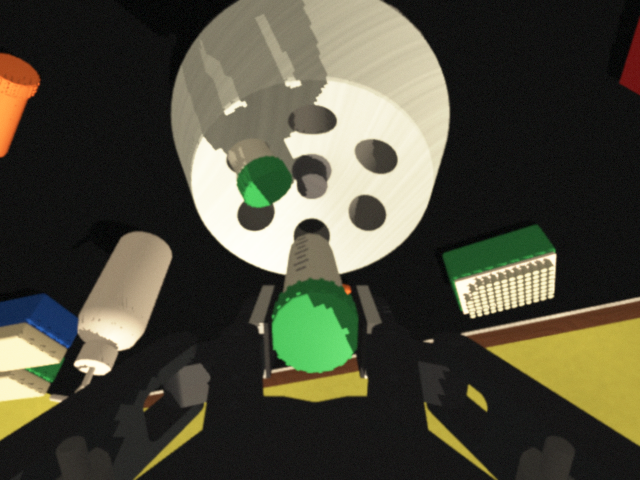

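View pics/c4.png

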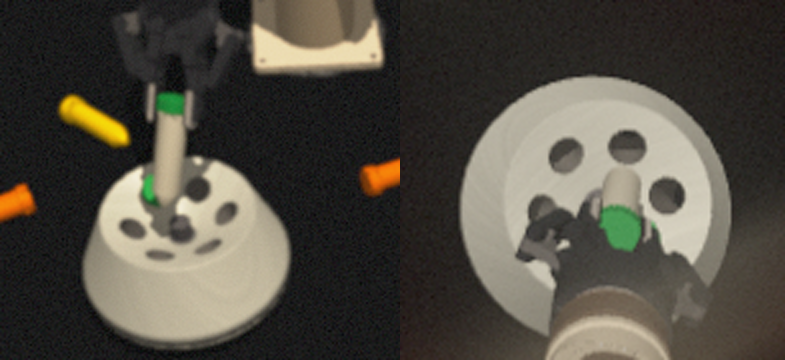

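```bash
python3 - <<'E'
from h import *
s=ctrl.get_state(); p,d=load('wrist4.npz'); c=cam('wrist',s)
for i in range(6):
    f=np.radians(218.6+60*i); print('pred',i,proj(c,[np.r_[C+.052*np.array([np.cos(f),np.sin(f)]),.107]])[0])
g=cv2.cvtColor(p,cv2.COLOR_RGB2GRAY); m=(g<110).astype(np.uint8); m[:90]=0;m[260:]=0
for k in cv2.findContours(m,cv2.RETR_LIST,cv2.CHAIN_APPROX_NONE)[0]:
    if 500<cv2.contourArea(k)<3000: print(cv2.fitEllipse(k))
ct=list(c);ct[2]=optics.camera_info('wrist')['hand_eye']
for z in(.26,.244): print('tip pred',proj(ct,[[0,-.0028,z]])[0],'left/right',proj(ct,[[0,-.0028+.01475,z],[0,-.0028-.01475,z]]))
cv2.imwrite('pics/c5.png',cv2.resize(p[200:290,255:375,::-1],None,fx=6,fy=6,interpolation=2))
E
```

```text
pred 0 [250.0514 155.671 ]
pred 1 [257.567  212.4482]
pred 2 [312.5775 235.5242]
pred 3 [367.8562 212.4769]
pred 4 [376.9121 156.1991]
pred 5 [314.2803 120.7439]
((309.521728515625, 237.3734588623047), (31.46316909790039, 40.05006408691406), 29.19676399230957)
((367.4326477050781, 212.76263427734375), (33.12391662597656, 34.707298278808594), 131.20037841796875)
((379.3843994140625, 157.1109619140625), (31.27924156188965, 33.5849723815918), 117.5744400024414)
((307.1285400390625, 114.40619659423828), (39.125343322753906, 51.90177536010742), 119.92101287841797)
tip pred [309.8141 248.6735] left/right [[330.8367 248.6662]
 [288.7975 248.6797]]
tip pred [309.4435 255.5506] left/right [[331.9138 255.5429]
 [286.9802 255.5556]]
```

View pics/c5.png

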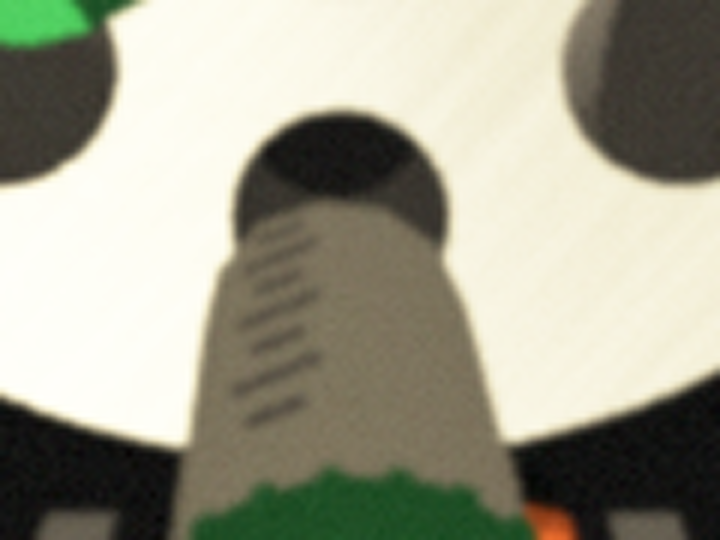

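```bash
python3 - <<'E'
from h import *
k=dict(tip=(0,-.0022,.26),dr=(0,-.025,1))
r,p=plan(*pocket_pose(-21.4,.100,**k),3)
plan(*pocket_pose(-21.4,.040,**k),3,r,p)
E
```

```text
N 3 twist [-0.0, -0.03, 0.02] slide [-0.02, 0.01, 0.33] mm/row 13.230268326832984
N 3 twist [-0.0, -0.0, -0.0] slide [0.0, -0.01, 0.5] mm/row 20.00399960007998
```

Emit:
move_arm(twist=[[0,-0.03,0.02],[0,-0.03,0.02],[0,-0.03,0.02],[0,0,0]], slide=[[-0.02,0.01,0.33],[-0.02,0.01,0.33],[-0.02,0.01,0.33],[0,0,0]], fingers=[0,0,0,0])

```text
clock: 6.38
tool_pos: [0.4147, -0.1468, 0.3473]
orientation: [0.48, 2.58, -0.098]
ft_force: [0.9, 0.2, -2.2]
gripper_width: 0.378
```

```bash
python3 - <<'E'
from h import *
s=ctrl.get_state(); print(s['tool_pos'],s['clock'],s['ft_force'])
k=dict(tip=(0,-.0022,.26),dr=(0,-.025,1))
plan(*pocket_pose(-21.4,.100,**k),1)
plan(*pocket_pose(-21.4,.040,**k),3)
E
```

```text
[ 0.4147 -0.1468  0.3473] 6.375 [ 0.8721  0.1801 -2.2102]
N 1 twist [-0.01, -0.03, -0.01] slide [-0.01, 0.0, -0.01] mm/row 0.565685424949238
N 3 twist [-0.0, -0.01, -0.0] slide [-0.0, -0.01, 0.5] mm/row 20.00399960007998
```

Pose is within 0.6 mm of the entry pose. Inserting 60 mm.

Emit:
move_arm(twist=[[0,-0.01,0],[0,0,0],[0,0,0]], slide=[[0,-0.01,0.4],[0,0,0.4],[0,0,0]], fingers=[0,0,0])

```text
clock: 6.75
tool_pos: [0.4294, -0.1526, 0.32]
orientation: [0.481, 2.578, -0.099]
ft_force: [0.3, -0.3, 0.6]
gripper_width: 0.379
```

Emit:
move_arm(twist=[[0,-0.01,0],[0,0,0],[0,0,0]], slide=[[0,-0.01,0.4],[0,0,0.3],[0,0,0]], fingers=[0,0,0])

```text
clock: 7.12
tool_pos: [0.4425, -0.1578, 0.2959]
orientation: [0.482, 2.576, -0.1]
ft_force: [-0.9, -0.3, -1.1]
gripper_width: 0.381
```

Emit:
move_arm(twist=[[0,0,0],[0,0,0],[0,0,0]], slide=[[0,0,0.35],[0,0,0.3],[0,0,0]], fingers=[0,0,0])

```text
clock: 7.5
tool_pos: [0.4549, -0.1625, 0.2726]
orientation: [0.483, 2.576, -0.101]
ft_force: [-0.6, -2.8, -2.3]
gripper_width: 0.38
```

```bash
python3 - <<'E'
from h import *
s=ctrl.get_state(); print(s['tool_pos'],s['clock'],s['ft_force'],s['wrist_torque'])
k=dict(tip=(0,-.0022,.26),dr=(0,-.025,1))
plan(*pocket_pose(-21.4,.012,**k),1)
p,d=optics.grab_frame('wrist'); cv2.imwrite('pics/w6.png',p[:,:,::-1]); np.savez('w6.npz',p=p,d=d)
E
```

```text
[ 0.4549 -0.1625  0.2726] 7.5 [-0.5835 -2.8006 -2.3169] [-0.4719  0.9792 -0.42  ]
N 1 twist [-0.03, -0.0, -0.03] slide [-0.01, -0.0, 0.04] mm/row 1.6492422502470645
```

View pics/w6.png

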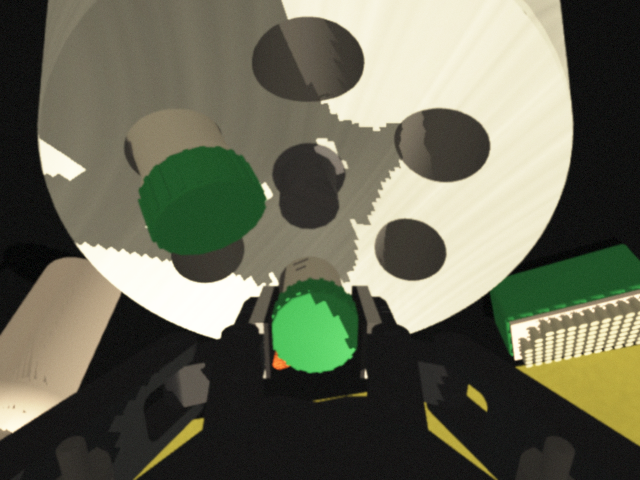

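The wrist view shows the tube deep in pocket 2, its cap at (315,330), with clearance all round. Releasing.

Emit:
move_arm(twist=[[0,0,0],[0,0,0],[0,0,0],[0,0,0]], slide=[[0,0,0],[0,0,0],[0,0,0],[0,0,0]], fingers=[0.65,0.65,0.65,0.65])

```text
clock: 8.05
tool_pos: [0.455, -0.162, 0.2741]
orientation: [0.481, 2.574, -0.099]
ft_force: [-0.1, -0.0, 0.9]
gripper_width: 0.651
```

Emit:
move_arm(twist=[[0,0,0],[0,0,0],[0,0,0],[0,0,0],[0,0,0]], slide=[[0,0,-0.3],[0,0,-0.7],[0,0,-0.9],[0,0,-0.8],[0,0,0]], fingers=[0.65,0.65,0.65,0.65,0.65])

```text
clock: 8.68
tool_pos: [0.4035, -0.1447, 0.3704]
orientation: [0.481, 2.568, -0.101]
ft_force: [0.8, 0.2, -0.5]
gripper_width: 0.648
```

```bash
python3 - <<'E'
from h import *
s=ctrl.get_state(); print(s['tool_pos'],s['clock'],s['ft_force'],s['joint_positions'])
p,d=optics.grab_frame('wrist'); cv2.imwrite('pics/w7.png',p[:,:,::-1]); np.savez('w7.npz',p=p,d=d)
c=cam('wrist',s); m,b=blobs(p,(45,80,30),(80,255,255),300)
for ce,st,mk in b:
    v,u=np.nonzero(mk); P=depthpts(c,np.c_[u,v],d)
    for phi,n in((-21.4,2),(218.6,0)):
        f=np.radians(phi); fl=np.r_[C+.093*np.array([np.cos(f),np.sin(f)]),.036]; q=P-fl; al=q@axis(phi); rr=np.linalg.norm(q-np.outer(al,axis(phi)),axis=1)
        k=(rr<.025)&(al>.05)
        if k.sum()>200: print('pocket',n,ce,'cap top along bore (home .115):',np.percentile(al[k],[50,90,97]), 'radial max',np.percentile(rr[k],97))
E
```

```text
[ 0.4035 -0.1447  0.3704] 8.675 [ 0.8278  0.2304 -0.5267] [-0.3474 -0.0919 -0.5391  0.5914  0.0103  0.0254]
pocket 0 [258.2174 169.1623] cap top along bore (home .115): [0.1133 0.1143 0.1146] radial max 0.018783746560275327
pocket 2 [310.7245 234.523 ] cap top along bore (home .115): [0.1161 0.117  0.1174] radial max 0.020708823906786057
```

View pics/w7.png

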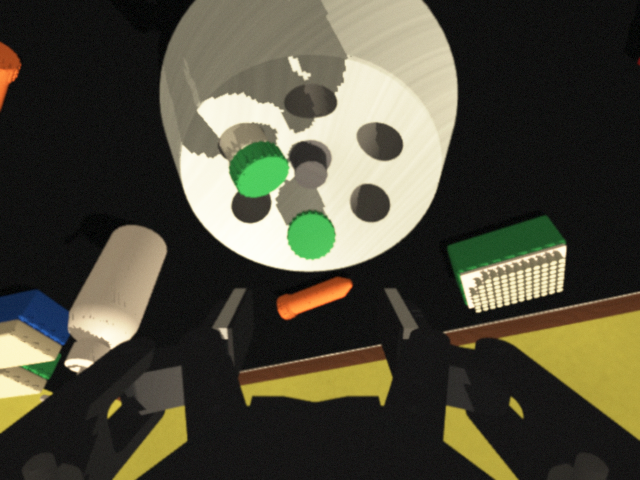

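Tube A is in pocket 2. Its cap stands 0.117 along the bore, against 0.1146 for tube0, which is within calibration; I'll recheck from the top view. Now tube B.

```bash
python3 - <<'E'
from h import *
for N in(10,11,12): r,p=plan(down(40),np.array([.4947,.2365,.375]),N)
E
```

```text
N 10 twist [0.15, 0.49, 0.47] slide [0.34, 0.93, -0.09] mm/row 39.77134646953759
N 11 twist [0.13, 0.44, 0.43] slide [0.31, 0.84, -0.08] mm/row 35.957752988750556
N 12 twist [0.12, 0.41, 0.39] slide [0.29, 0.77, -0.07] mm/row 33.03089462911957
```

Emit:
move_arm(twist=[[0.15,0.49,0.47],[0.15,0.49,0.47],[0.15,0.49,0.47],[0.15,0.49,0.47],[0.15,0.49,0.47]], slide=[[0.34,0.93,-0.09],[0.34,0.93,-0.09],[0.34,0.93,-0.09],[0.34,0.93,-0.09],[0.34,0.93,-0.09]], fingers=[0.8,0.8,0.8,0.8,0.8])

```text
clock: 9.35
tool_pos: [0.4253, 0.0537, 0.3614]
orientation: [0.891, 2.744, -0.057]
ft_force: [-0.4, -0.5, -1.3]
gripper_width: 0.803
```

Emit:
move_arm(twist=[[0.15,0.49,0.47],[0.15,0.49,0.47],[0.15,0.49,0.47],[0.15,0.49,0.47],[0.15,0.49,0.47]], slide=[[0.34,0.93,-0.09],[0.34,0.93,-0.09],[0.34,0.93,-0.09],[0.34,0.93,-0.09],[0.34,0.93,-0.09]], fingers=[0.8,0.8,0.8,0.8,0.8])

```text
clock: 9.98
tool_pos: [0.4963, 0.2387, 0.3738]
orientation: [-1.328, -2.837, 0.005]
ft_force: [-0.0, -0.5, 0.3]
gripper_width: 0.799
```

Emit:
move_arm(twist=[[0,0,0],[0,0,0]], slide=[[0,0,0],[0,0,0]], fingers=[0.8,0.8])

```text
clock: 10.22
tool_pos: [0.4957, 0.237, 0.3739]
orientation: [-1.327, -2.84, 0.007]
ft_force: [0.0, -1.0, -0.1]
gripper_width: 0.799
```

```bash
python3 - <<'E'
from h import *
s=ctrl.get_state(); print(s['joint_positions'],s['tool_pos'],s['clock'],s['gripper_width'])
for n in('wrist','top'):
    p,d=optics.grab_frame(n); cv2.imwrite(f'pics/{n}8.png',p[:,:,::-1]); np.savez(f'{n}8.npz',p=p,d=d)
    c=cam(n,s)
    m,b=blobs(p,(50,100,30),(75,255,255),100)
    for ce,st,mk in b:
        v,u=np.nonzero(mk); P=depthpts(c,np.c_[u,v],d)
        print(n,ce,st[4],'z',np.percentile(P[:,2],[50,95]),onplane(c,[ce],.121)[0][:2])
        for phi,k in((-21.4,2),(218.6,0)):
            f=np.radians(phi); fl=np.r_[C+.093*np.array([np.cos(f),np.sin(f)]),.036]; q=P-fl; al=q@axis(phi); rr=np.linalg.norm(q-np.outer(al,axis(phi)),axis=1)
            j=(rr<.025)&(al>.05)
            if j.sum()>100: print('   pocket',k,'cap along bore:',np.percentile(al[j],[50,90,97]),'centre',(q[j]-np.outer(al[j],axis(phi))).mean(0))
plan(down(40),np.array([.4947,.2365,.264]),3)
E
```

```text
[0.4454 0.3564 0.0839 1.306  0.0025 1.3194] [0.4957 0.237  0.3739] 10.225 0.7987497378317221
wrist [313.2835 252.3532] 1968 z [0.1214 0.1225] [0.4935 0.2366]
wrist [245.3479 315.485 ] 802 z [0.0904 0.2105] [0.4864 0.1685]
top [324.9652 151.8038] 316 z [0.026  0.0461] [ 0.7053 -0.0133]
top [407.4245 231.9623] 212 z [0.135  0.1421] [ 0.5327 -0.1899]
   pocket 2 cap along bore: [0.114  0.1164 0.1176] centre [ 0.0001 -0.      0.    ]
top [208.5    245.9342] 152 z [0.1214 0.274 ] [0.4985 0.2321]
top [252.0108 251.8216] 185 z [0.0897 0.0931] [0.487  0.1391]
top [411.5745 261.7606] 188 z [0.1346 0.1422] [ 0.4697 -0.1981]
   pocket 0 cap along bore: [0.1143 0.1164 0.1172] centre [-0.0004  0.0011 -0.0002]
N 3 twist [-0.02, -0.01, -0.01] slide [0.0, -0.0, 0.92] mm/row 36.800000000000004
```

View pics/wrist8.png

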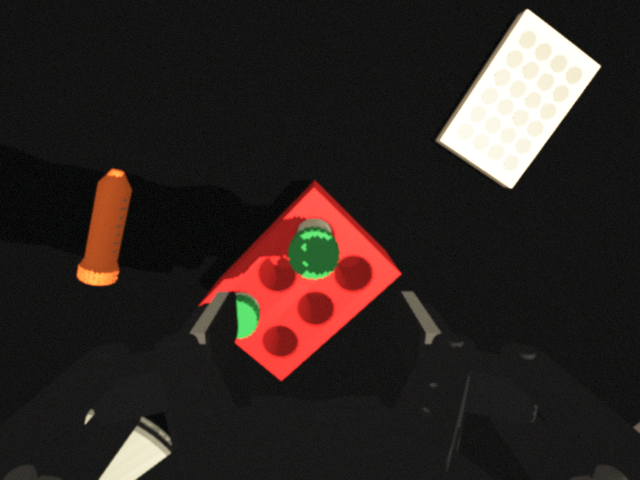

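View pics/top8.png

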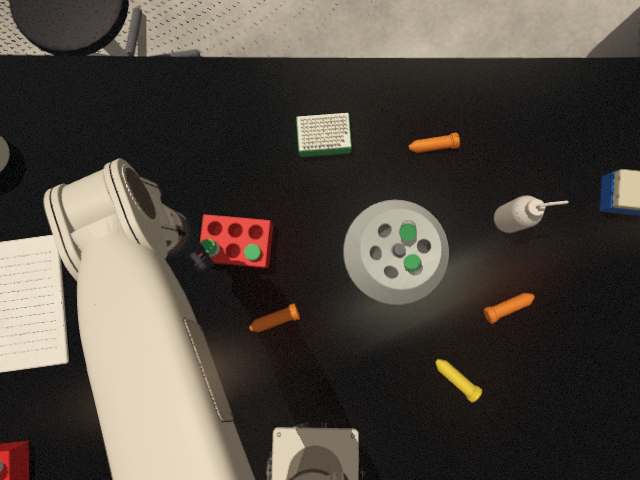

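The top view shows tube A home in pocket 2 (cap at 407,232), with the same along-bore reading as tube0 (0.1164). Tube B's cap is centred under the gripper at (313,252) in the wrist view. Descending.

Emit:
move_arm(twist=[[0,0,0],[0,0,0],[0,0,0],[0,0,0],[0,0,0]], slide=[[0,0,0.9],[0,0,0.9],[0,0,0.6],[0,0,0.33],[0,0,0]], fingers=[0.8,0.8,0.8,0.8,0.8])

```text
clock: 10.95
tool_pos: [0.4949, 0.2367, 0.266]
orientation: [-1.328, -2.84, 0.004]
ft_force: [0.1, -0.7, 0.1]
gripper_width: 0.805
```

Emit:
move_arm(twist=[[0,0,0],[0,0,0],[0,0,0],[0,0,0],[0,0,0]], slide=[[0,0,0],[0,0,0],[0,0,0],[0,0,0],[0,0,0]], fingers=[0,0,0,0,0], grip_force=50)

```text
clock: 11.58
tool_pos: [0.4957, 0.2374, 0.2678]
orientation: [-1.329, -2.843, -0.0]
ft_force: [-1.2, -1.0, 6.4]
gripper_width: 0.377
```

Emit:
move_arm(twist=[[0,0,0],[0,0,0],[0,0,0],[0,0,0],[0,0,0]], slide=[[0,0,-0.3],[0,0,-0.9],[0,0,-1],[0,0,-1],[0,0,-0.7]], fingers=[0,0,0,0,0])

```text
clock: 12.2
tool_pos: [0.4962, 0.2372, 0.425]
orientation: [-1.329, -2.843, -0.001]
ft_force: [-0.0, 0.6, -0.6]
gripper_width: 0.382
```

```bash
python3 - <<'E'
from h import *
s=ctrl.get_state(); print(s['joint_positions'],s['tool_pos'],s['clock'],s['gripper_width'])
p,d=optics.grab_frame('wrist'); cv2.imwrite('pics/w9.png',p[:,:,::-1]); np.savez('w9.npz',p=p,d=d)
c=heldtool(p,d)
v,u=np.mgrid[234:278,275:350]; P=depthpts(c,np.c_[u.ravel(),v.ravel()],d); k=P[:,2]<.27
for z0 in np.arange(.18,.26,.01):
    q=P[k&(abs(P[:,2]-z0)<.005)]
    if len(q)>5: print(z0,'n',len(q),'ymid',(np.percentile(q[:,1],3)+np.percentile(q[:,1],97))/2,'xmax',q[:,0].max())
E
```

```text
[0.4453 0.3349 0.1862 1.4241 0.0031 1.3197] [0.4962 0.2372 0.425 ] 12.2 0.381948558567462
cap top tool z 0.14565983525537515 n 6750
circle (314.70391845703125, 330.40240478515625) 48.12299346923828 at tool [0.0019 0.0009 0.1457]
top face mean [-0.0004  0.0008  0.1465] ext [-0.017  -0.0144  0.1451] [0.0151 0.0161 0.1483]
0.18 n 253 ymid -0.00028951089514961306 xmax 0.013080749124063942
0.19 n 301 ymid -0.0005047476843837752 xmax 0.013243521531901288
0.2 n 285 ymid -0.0007500108455107922 xmax 0.013122592007525365
0.21000000000000002 n 252 ymid -0.001567496282880134 xmax 0.013088458648387286
0.22000000000000003 n 222 ymid -0.0016709578076392808 xmax 0.012955810457786945
0.23000000000000004 n 187 ymid -0.002069140132787647 xmax 0.013039315681308332
0.24000000000000005 n 160 ymid -0.0021388381786058806 xmax 0.012681942243907389
0.25000000000000006 n 12 ymid -0.0006499482978116842 xmax 0.01220538516172092
```

View pics/w9.png

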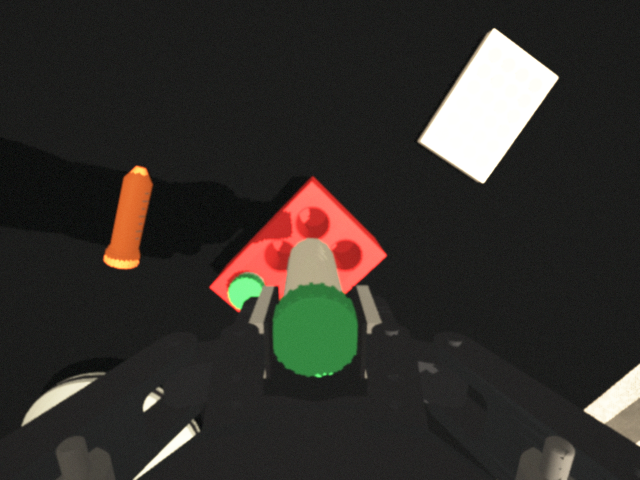

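```bash
cat >> h.py <<'E'
def traj(N,tw,sl,pts):
    s=ctrl.get_state(); Rk=R.from_rotvec(s['orientation']).as_matrix(); p=s['tool_pos'].copy(); st=R.from_rotvec(np.radians(np.array(tw)*6)).as_matrix()
    for k in range(N):
        p=p+Rk@np.array(sl)*.04; Rk=Rk@st
        print(k+1,*[p+Rk@np.array(q) for q in pts])
E
python3 - <<'E'
from h import *
k=dict(tip=(-.0015,-.0022,.2605),dr=(0,-.025,1),sgn=-1)
Rt,pt=pocket_pose(98.6,.145,**k); print(pt)
r,p=plan(Rt,pt,12); r,p=plan(Rt,pt,13)
E
```

```text
[ 0.5095 -0.2825  0.3879]
N 12 twist [-0.13, 0.4, 0.43] slide [-1.0, -0.45, -0.18] mm/row 44.450421820270726
N 13 twist [-0.12, 0.37, 0.4] slide [-0.93, -0.41, -0.16] mm/row 41.15531557405434
```

```bash
python3 - <<'E'
from h import *
traj(13,[-.12,.37,.4],[-.93,-.41,-.16],[[0,0,0],[-.0015,-.0022,.2605],[-.042,0,.11]])
E
```

```text
1 [0.5079 0.1984 0.435 ] [0.5039 0.2069 0.1746] [0.5321 0.1698 0.3234]
2 [0.5176 0.1586 0.4396] [0.5102 0.1773 0.1798] [0.539  0.1333 0.3266]
3 [0.5257 0.1184 0.4425] [0.5153 0.1473 0.1838] [0.5443 0.0966 0.3283]
4 [0.5321 0.0777 0.4438] [0.5191 0.1169 0.1866] [0.5482 0.0596 0.3286]
5 [0.5369 0.0369 0.4435] [0.5218 0.0863 0.1881] [0.5504 0.0224 0.3274]
6 [ 0.5399 -0.0041  0.4415] [0.5232 0.0556 0.1885] [ 0.5511 -0.0147  0.3248]
7 [ 0.5412 -0.0451  0.438 ] [0.5233 0.0249 0.1877] [ 0.5503 -0.0516  0.3208]
8 [ 0.5406 -0.0859  0.4329] [ 0.522  -0.0058  0.1857] [ 0.5477 -0.0884  0.3154]
9 [ 0.5383 -0.1265  0.4263] [ 0.5195 -0.0362  0.1826] [ 0.5436 -0.1247  0.3087]
10 [ 0.5343 -0.1666  0.4182] [ 0.5157 -0.0665  0.1784] [ 0.5379 -0.1606  0.3007]
11 [ 0.5284 -0.2063  0.4087] [ 0.5105 -0.0963  0.1732] [ 0.5305 -0.1959  0.2914]
12 [ 0.5207 -0.2452  0.3978] [ 0.504  -0.1257  0.1669] [ 0.5215 -0.2304  0.281 ]
13 [ 0.5112 -0.2833  0.3855] [ 0.4962 -0.1545  0.1596] [ 0.511  -0.2642  0.2694]
```

The tip stays above 0.159 along the whole path, so it clears everything.

Emit:
move_arm(twist=[[-0.12,0.37,0.4],[-0.12,0.37,0.4],[-0.12,0.37,0.4],[-0.12,0.37,0.4],[-0.12,0.37,0.4]], slide=[[-0.93,-0.41,-0.16],[-0.93,-0.41,-0.16],[-0.93,-0.41,-0.16],[-0.93,-0.41,-0.16],[-0.93,-0.41,-0.16]], fingers=[0,0,0,0,0])

```text
clock: 12.88
tool_pos: [0.5365, 0.0354, 0.4376]
orientation: [-1.54, -2.551, -0.206]
ft_force: [-0.2, 0.4, -1.3]
gripper_width: 0.377
```

Emit:
move_arm(twist=[[-0.12,0.37,0.4],[-0.12,0.37,0.4],[-0.12,0.37,0.4],[-0.12,0.37,0.4],[-0.12,0.37,0.4]], slide=[[-0.93,-0.41,-0.16],[-0.93,-0.41,-0.16],[-0.93,-0.41,-0.16],[-0.93,-0.41,-0.16],[-0.93,-0.41,-0.16]], fingers=[0,0,0,0,0])

```text
clock: 13.5
tool_pos: [0.5335, -0.1683, 0.4128]
orientation: [-1.705, -2.239, -0.391]
ft_force: [0.7, -0.7, -1.0]
gripper_width: 0.379
```

```bash
python3 - <<'E'
from h import *
s=ctrl.get_state(); print(s['joint_positions'],s['tool_pos'],s['clock'])
k=dict(tip=(-.0015,-.0022,.2605),dr=(0,-.025,1),sgn=-1)
Rt,pt=pocket_pose(98.6,.145,**k); plan(Rt,pt,3);plan(Rt,pt,4)
E
```

```text
[-0.3834  0.4622  0.3107  1.646   0.3411  0.8789] [ 0.5335 -0.1683  0.4128] 13.5
N 3 twist [-0.14, 0.36, 0.37] slide [-0.88, -0.41, -0.21] mm/row 39.731096133884854
N 4 twist [-0.11, 0.27, 0.28] slide [-0.66, -0.3, -0.16] mm/row 29.697137909232936
```

Emit:
move_arm(twist=[[-0.14,0.36,0.37],[-0.14,0.36,0.37],[-0.14,0.36,0.37],[0,0,0],[0,0,0]], slide=[[-0.88,-0.41,-0.21],[-0.88,-0.41,-0.21],[-0.88,-0.41,-0.21],[0,0,0],[0,0,0]], fingers=[0,0,0,0,0])

```text
clock: 14.12
tool_pos: [0.5099, -0.281, 0.3888]
orientation: [-1.778, -2.057, -0.499]
ft_force: [-0.6, 0.4, -0.5]
gripper_width: 0.377
```

```bash
python3 - <<'E'
from h import *
s=ctrl.get_state(); print(s['joint_positions'],s['tool_pos'],s['clock'])
k=dict(tip=(-.0015,-.0022,.2605),dr=(0,-.025,1),sgn=-1)
Rt,pt=pocket_pose(98.6,.145,**k); plan(Rt,pt,1)
r,q=plan(*pocket_pose(98.6,.100,**k),3)
for n in('wrist','scene'):
    p,d=optics.grab_frame(n); cv2.imwrite(f'pics/{n}10.png',p[:,:,::-1]); np.savez(f'{n}10.npz',p=p,d=d)
p,d=load('wrist10.npz'); heldtool(p,d)
c=cam('wrist',s)
for i in range(6):
    f=np.radians(218.6+60*i); print('pred',i,proj(c,[np.r_[C+.052*np.array([np.cos(f),np.sin(f)]),.107]])[0])
a=cv2.imread('pics/scene10.png')[110:290,150:350]; cv2.imwrite('pics/c10.png',cv2.resize(a,None,fx=3,fy=3,interpolation=2))
E
```

```text
[-0.5897  0.5769  0.4094  1.7548  0.3945  0.7646] [ 0.5099 -0.281   0.3888] 14.125
N 1 twist [-0.01, 0.02, 0.02] slide [-0.04, -0.02, 0.0] mm/row 1.7888543819998317
N 3 twist [-0.0, 0.01, 0.01] slide [-0.01, -0.01, 0.38] mm/row 15.210522673465235
cap top tool z 0.14606289168692774 n 6707
circle (317.1551818847656, 327.8448181152344) 51.44319152832031 at tool [0.0037 0.0017 0.1461]
top face mean [0.0004 0.0006 0.1469] ext [-0.016  -0.0147  0.1455] [0.0156 0.016  0.1488]
pred 0 [255.465  323.4712]
pred 1 [310.2168 355.6991]
pred 2 [364.0568 322.2594]
pred 3 [361.3013 260.9725]
pred 4 [309.2429 232.4797]
pred 5 [257.28   261.7071]
```

View pics/wrist10.png

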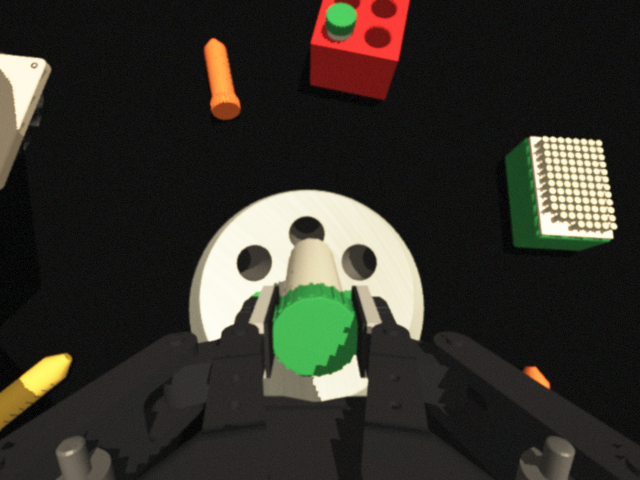

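View pics/c10.png

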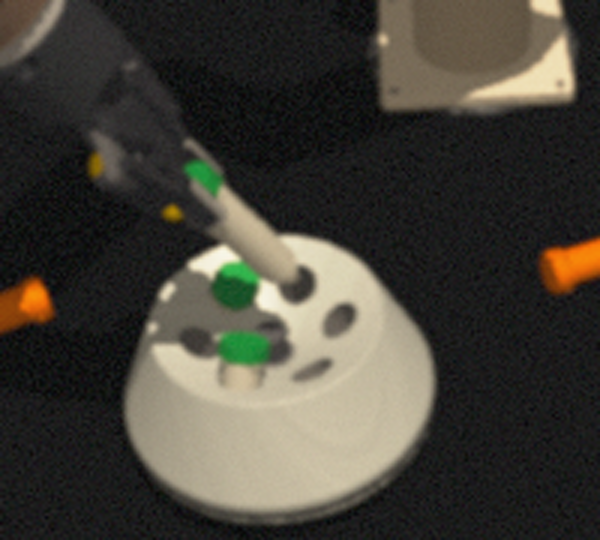

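```bash
python3 - <<'E'
from h import *
s=ctrl.get_state(); p,d=load('wrist10.npz'); c=cam('wrist',s)
g=cv2.cvtColor(p,cv2.COLOR_RGB2GRAY); m=(g<120).astype(np.uint8)
for k in cv2.findContours(m,cv2.RETR_LIST,cv2.CHAIN_APPROX_NONE)[0]:
    if 300<cv2.contourArea(k)<2000: 
        e=cv2.fitEllipse(k); print(e,onplane(c,[e[0]],.107)[0], p[int(e[0][1]),int(e[0][0])])
ct=list(c);ct[2]=optics.camera_info('wrist')['hand_eye']
for z in(.26,.244,.2,.17): print('tube pred',z,proj(ct,[[-.0015,.0035-.025*(z-.145)*1-.0028+.0,z],[-.0015,0,z]]))
cv2.imwrite('pics/c11.png',cv2.resize(p[205:300,250:370,::-1],None,fx=6,fy=6,interpolation=2))
E
```

```text
((359.9124450683594, 261.069091796875), (29.98047637939453, 35.79950714111328), 147.2159881591797) [ 0.5373 -0.1415  0.107 ] [59 53 47]
((253.7559814453125, 262.396484375), (33.208213806152344, 34.557647705078125), 29.01089859008789) [ 0.4464 -0.156   0.107 ] [57 55 49]
((306.07550048828125, 229.60948181152344), (24.950122833251953, 35.89668273925781), 85.11673736572266) [ 0.4868 -0.1202  0.107 ] [26 25 23]
((220.39614868164062, 79.09879302978516), (26.247987747192383, 87.23462677001953), 168.74838256835938) [0.3787 0.0232 0.107 ] [255 173  76]
((340.61322021484375, 13.91413402557373), (23.95231056213379, 35.03819274902344), 99.43920135498047) [0.488  0.1254 0.107 ] [ 78 206  95]
tube pred 0.26 [[310.6695 252.4987]
 [313.7606 252.4951]]
tube pred 0.244 [[310.9887 259.6335]
 [313.6845 259.6305]]
tube pred 0.2 [[312.1456 285.4713]
 [313.409  285.4699]]
tube pred 0.17 [[313.3013 311.2502]
 [313.1345 311.2504]]
```

View pics/c11.png

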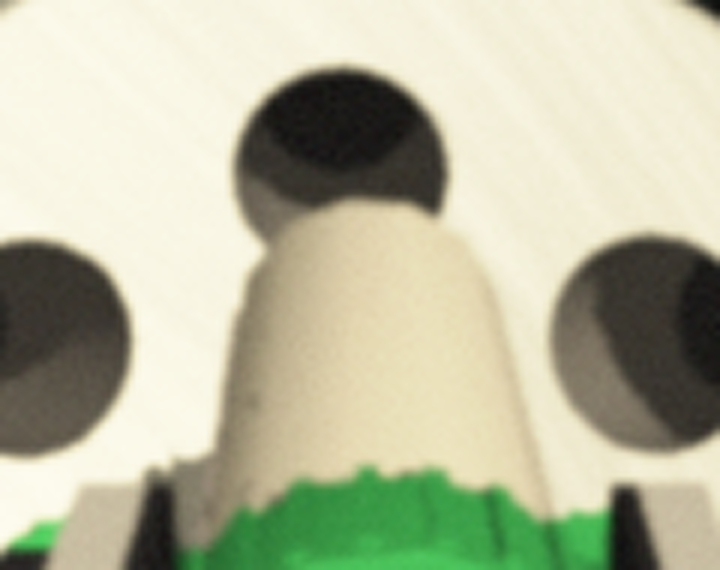

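The wrist view shows the tube lined up with pocket 4's mouth. The mouth centre is at column 306.9 against 309.2 predicted, so it lies about 2 mm toward tool −y. I'll apply about 1.6 mm of that and look again just above the mouth.

Emit:
move_arm(twist=[[0,0.01,0.01],[0,0.01,0.01],[0,0,0],[0,0,0]], slide=[[-0.02,-0.04,0.4],[-0.02,-0.03,0.4],[0,0,0.3],[0,0,0]], fingers=[0,0,0,0])

```text
clock: 14.72
tool_pos: [0.5051, -0.2598, 0.3497]
orientation: [-1.776, -2.055, -0.499]
ft_force: [-0.1, -0.2, 0.3]
gripper_width: 0.378
```

```bash
python3 - <<'E'
from h import *
s=ctrl.get_state(); print(s['tool_pos'],s['clock'],s['ft_force'])
k=dict(tip=(-.0015,-.0022,.2605),dr=(0,-.025,1),sgn=-1)
plan(*pocket_pose(98.6,.100,**k),1)
p,d=optics.grab_frame('wrist'); np.savez('w12.npz',p=p,d=d)
c=cam('wrist',s)
f=np.radians(98.6); print('pred',proj(c,[np.r_[C+.052*np.array([np.cos(f),np.sin(f)]),.107]])[0])
cv2.imwrite('pics/c12.png',cv2.resize(p[205:300,250:370,::-1],None,fx=6,fy=6,interpolation=2))
E
```

```text
[ 0.5051 -0.2598  0.3497] 14.725 [-0.074  -0.1689  0.2602]
N 1 twist [-0.02, -0.0, 0.01] slide [-0.02, 0.02, 0.01] mm/row 1.2000000000000002
pred [312.3248 246.499 ]
```

View pics/c12.png

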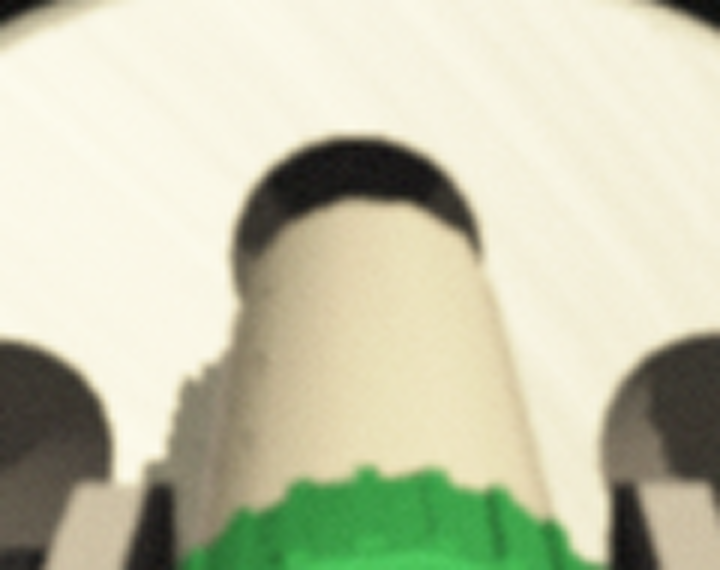

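The mouth spans crop columns 233–481 (centre 357) and the tube tip is at about 366, leaving roughly 1 mm. I'll trim 0.8 mm and insert.

Emit:
move_arm(twist=[[0,0,0],[0,0,0],[0,0,0]], slide=[[-0.02,-0.02,0.4],[0,0,0.4],[0,0,0]], fingers=[0,0,0])

```text
clock: 15.15
tool_pos: [0.5027, -0.2455, 0.3217]
orientation: [-1.777, -2.054, -0.499]
ft_force: [-0.2, -0.4, -0.1]
gripper_width: 0.384
```

Emit:
move_arm(twist=[[0,0,0],[0,0,0],[0,0,0]], slide=[[0,0,0.4],[0,0,0.3],[0,0,0]], fingers=[0,0,0])

```text
clock: 15.52
tool_pos: [0.5011, -0.2317, 0.2972]
orientation: [-1.777, -2.053, -0.499]
ft_force: [-2.0, 0.2, -0.7]
gripper_width: 0.375
```

Emit:
move_arm(twist=[[0,0,0],[0,0,0],[0,0,0]], slide=[[0,0,0.35],[0,0,0.3],[0,0,0]], fingers=[0,0,0])

```text
clock: 15.9
tool_pos: [0.4993, -0.2187, 0.2745]
orientation: [-1.777, -2.052, -0.497]
ft_force: [-4.3, -0.1, -2.1]
gripper_width: 0.375
```

```bash
python3 - <<'E'
from h import *
s=ctrl.get_state(); print(s['tool_pos'],s['clock'],s['ft_force'],s['wrist_torque'])
k=dict(tip=(-.0015,-.0022,.2605),dr=(0,-.025,1),sgn=-1)
plan(*pocket_pose(98.6,.012,**k),1)
p,d=optics.grab_frame('wrist'); cv2.imwrite('pics/w13.png',p[:,:,::-1])
p,d=optics.grab_frame('scene'); cv2.imwrite('pics/c13.png',cv2.resize(p[130:290,150:350,::-1],None,fx=3,fy=3,interpolation=2))
E
```

```text
[ 0.4993 -0.2187  0.2745] 15.9 [-4.2752 -0.0539 -2.1134] [-0.6592  0.8487  0.5344]
N 1 twist [-0.03, -0.01, -0.01] slide [0.02, 0.01, 0.06] mm/row 2.5612496949731396
```

View pics/w13.png

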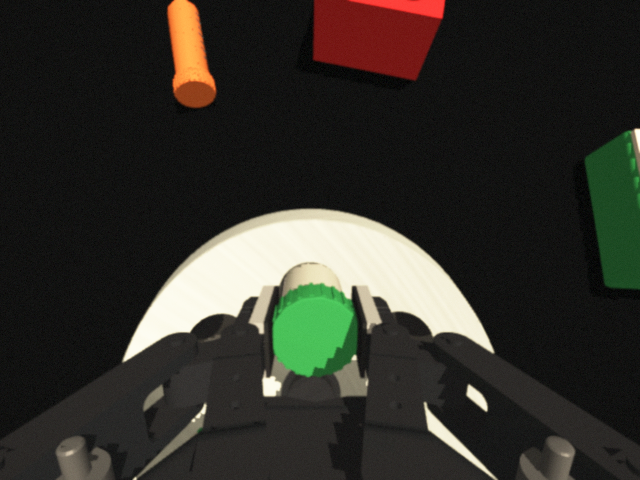

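View pics/c13.png

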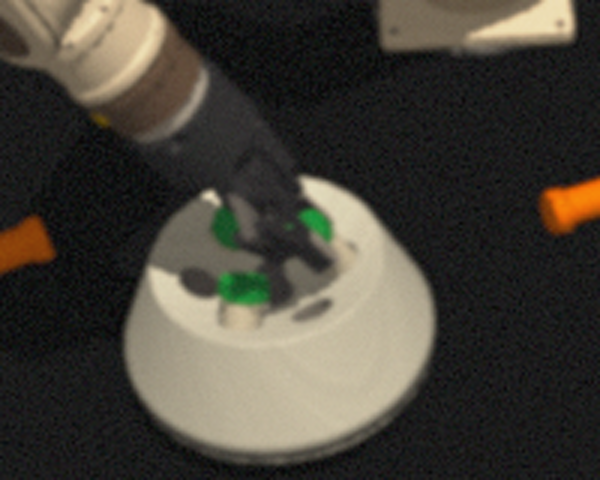

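Forces are only about 4 N and the tube is deep in pocket 4, with its cap at (315,330). I'll release with a modest opening and back out along the bore.

Emit:
move_arm(twist=[[0,0,0],[0,0,0],[0,0,0],[0,0,0]], slide=[[0,0,0],[0,0,0],[0,0,0],[0,0,0]], fingers=[0.6,0.6,0.6,0.6])

```text
clock: 16.5
tool_pos: [0.5002, -0.2191, 0.2754]
orientation: [-1.779, -2.055, -0.5]
ft_force: [0.1, -0.1, -0.1]
gripper_width: 0.602
```

Emit:
move_arm(twist=[[0,0,0],[0,0,0],[0,0,0],[0,0,0],[0,0,0]], slide=[[0,0,-0.3],[0,0,-0.7],[0,0,-0.9],[0,0,-0.9],[0,0,-0.9]], fingers=[0.6,0.6,0.6,0.6,0.6])

```text
clock: 17.12
tool_pos: [0.5074, -0.2935, 0.4052]
orientation: [-1.779, -2.055, -0.5]
ft_force: [0.1, -1.3, -0.0]
gripper_width: 0.6
```

```bash
python3 - <<'E'
from h import *
s=ctrl.get_state(); print(s['tool_pos'],s['clock'],s['ft_force'],s['joint_positions'])
for n in('wrist','top','scene'):
    p,d=optics.grab_frame(n); cv2.imwrite(f'pics/{n}14.png',p[:,:,::-1]); np.savez(f'{n}14.npz',p=p,d=d)
    c=cam(n,s); m,b=blobs(p,(45,80,30),(80,255,255),60)
    for ce,st,mk in b:
        v,u=np.nonzero(mk); P=depthpts(c,np.c_[u,v],d)
        for phi,k in((-21.4,2),(218.6,0),(98.6,4)):
            f=np.radians(phi); fl=np.r_[C+.093*np.array([np.cos(f),np.sin(f)]),.036]; q=P-fl; al=q@axis(phi); rr=np.linalg.norm(q-np.outer(al,axis(phi)),axis=1)
            j=(rr<.025)&(al>.05)
            if j.sum()>60: print(n,'pocket',k,ce,j.sum(),'cap along bore:',np.percentile(al[j],[50,90,97]),'centre',(q[j]-np.outer(al[j],axis(phi))).mean(0))
E
```

```text
[ 0.5074 -0.2935  0.4052] 17.125 [ 0.0685 -1.257  -0.0293] [-0.6087  0.5851  0.4646  1.8092  0.3893  0.7469]
wrist pocket 4 [310.3516 234.6662] 1382 cap along bore: [0.1157 0.1166 0.1171] centre [-0.003  -0.0008 -0.0002]
wrist pocket 0 [273.932  301.0826] 1399 cap along bore: [0.114  0.1149 0.1153] centre [-0.001  -0.0022  0.0012]
wrist pocket 2 [351.4433 300.7062] 1537 cap along bore: [0.1163 0.1172 0.1176] centre [-0.001  -0.0032  0.0001]
top pocket 2 [407.3391 231.8522] 225 cap along bore: [0.1141 0.1165 0.1174] centre [0.0006 0.0002 0.0003]
top pocket 4 [383.0087 251.2174] 226 cap along bore: [0.1142 0.1165 0.1171] centre [-0.0017  0.0018  0.0012]
top pocket 0 [411.9821 262.2946] 224 cap along bore: [0.1144 0.1169 0.1179] centre [-0.0012  0.0005  0.0004]
scene pocket 0 [228.0513 204.7333] 194 cap along bore: [0.1129 0.1149 0.1159] centre [ 0.0022 -0.001  -0.0006]
scene pocket 4 [254.9898 210.3776] 185 cap along bore: [0.1136 0.1156 0.1163] centre [ 0.0022  0.0002 -0.0001]
scene pocket 2 [231.0178 225.8462] 163 cap along bore: [0.1131 0.1157 0.1158] centre [0.0045 0.0004 0.0023]
```

View pics/wrist14.png

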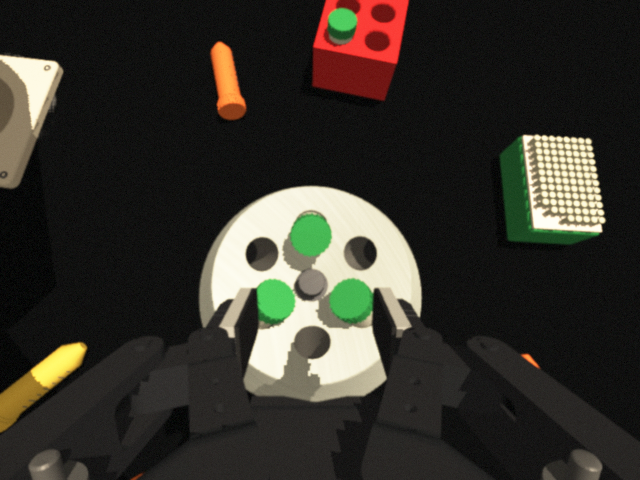

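View pics/scene14.png

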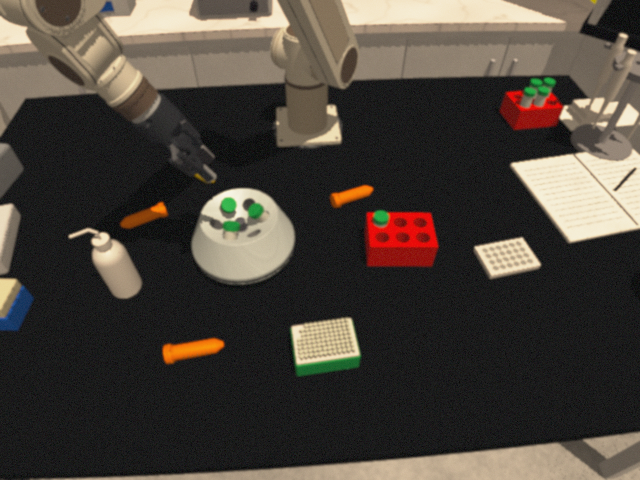

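The wrist view shows the three caps at (311,235), (274,301) and (351,301), alternating with empty pockets. The scene view shows the short tube still in the rack and the other objects standing. In the top view all three caps read 0.1165–0.1169 along the bore. The gripper is clear of everything, so I'm handing in.

```bash
python3 - <<'E'
from plant import ctrl
print(ctrl.sign_off(), ctrl.get_state()['clock'])
E
```

```text
the job is handed in; nothing more can be done
the job is handed in; nothing more can be done
```

The job is handed in after about 17 s. I put the two tall rack tubes into pockets 2 and 4 one by one, releasing each about 12 mm short so it slid home. With the first tube in pocket 0, all three now alternate with empty pockets.

- **Seating:** in the last top view the three caps stand level along their bores: 0.1169 m in pocket 0, 0.1165 m in pocket 2 and 0.1165 m in pocket 4.
- **Disagreement between cameras:** the wrist camera read the two new tubes about 2 mm higher than tube0. The scene view agreed with the top view to within 1 mm, so I took this as calibration error.
- **Alignment at pocket 4:** the wrist view put the mouth about 2 mm off the top-camera prediction. I corrected by about 2.8 mm in all, and the tube then went in.
- **Forces and surroundings:** the wrist force stayed below about 7 N at every reading. The short tube is still in the rack, the bystanders looked undisturbed in the last views, and the gripper was clear of everything.

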